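# Load the cup dryer with its breaker tripped

### The arm

A 6-joint arm with a two-finger parallel gripper is mounted at the origin on the work surface; the furniture and walls round the work are solid. World frame = base frame: x ahead of the robot, y to its left, z up, the work surface at z = 0. Lengths are in m, angles in degrees, forces in N, time in s.
With the tool pointing down it reaches from about 0.35 to 0.875 m from the base axis. Payload 4.2 kg.
Tool frame: the origin (TCP) lies midway between the tips of the shut fingers; the grasp point (between the pads) lies 19 mm behind it (hold_point_z is the z of the grasp point in the tool frame, in m); z points along the fingers, y is the direction in which the jaws open and shut (so a half turn about z gives the same grasp; the last joint's range is limited). The gripper opens to 87 mm and grips with 3 to 60 N. Pads are 19 mm wide; open, the fingers measure 117 mm over their backs; the gripper's body (75 mm by 190 mm) begins 51 mm behind the grasp point.
Start: joints at [-52.391, 22.042, 0.453, 0, -68.411, -14.817], TCP at [0.242, -0.576, 0.223] pointing down, gripper open.
Joint ranges: [-179.83, 179.83], [-69.29, 118.12], [-61.27, 80.66], [-181.25, 117.63], [-171.15, -9.14], [-177.46, 177.46]. Speed limits (degrees/s): [159.86, 159.86, 180, 180, 180, 180].

### API

Orientations are given as a 3x3 rotation matrix whose columns are the frame's x, y, z axes.
In Python, from station import * gives the robot as it stands. The module is installed in compiled form; this text tells all that it offers.
- The arm moves only by the tool jog_arm, never from a script. Its argument "moves" is a list of rows, each a list of 7 numbers: the closure, from -1 (fully open) to 1 (shut), then the shift along the tool's x, y, z in m, then the turn, a rotation vector about the tool's x, y, z in rad. In form: [[gripper, x, y, z, wx, wy, wz], ...]. A call has exactly 10 rows; each row is the pose to reach, as a shift and turn from the pose commanded when the call began, along the tool's axes at that moment; what a row does not reach only later rows make up. A row lasts 1/12 s, in which the tool goes at most 41.7 mm and 7.16 degrees, less where a joint would pass 70% of its speed; a pose out of reach is approached as far as the arm can. A call with a gripper value outside its range is refused whole. The fingers move at their own pace and stop on an object; the grip force is fixed at half the most. Time passes only in rows, so rows that repeat a pose let the fingers close, or fill a call up. It gives the time, the measured TCP pose, the force and the opening at its end, in the units of the state.
- sense(): the state, without advancing time (a new reading comes with each control period).
- capture(name): name is "side" or "top"; returns a dict with "frame" (400x640x3 uint8, red, green, blue), "fov_y" (degrees; the focal length in pixels is half the picture's height over the tangent of half this angle, whatever the lens; pixels are square), "cx", "cy" (the principal point, pixels), "k1" (the pictures are not rectified: a ray, as slopes to the right and down, at radius r is drawn at 1 + k1 r^2 times it, then the intrinsics apply), "world_from_camera" (4x4, takes a point from camera to world coordinates). Camera axes: x right, y down, z forward; pixel columns grow to the right and rows downward; lengths in m; the calibration is good to about 2 mm. A picture is of the moment at which its call begins. There is no depth.
- finish_job(): hands the job in, once; it reports no verdict.
The state is a dict: "time_s": time; "joints": joint angles; "joint_velocities": joint speeds; "effort": joint torques, N m; "tcp_pos": TCP position; "ee_rot": TCP orientation; "wrist_force": force on the tool from outside, world axes, zero at the start; "moment": the same for the moment, N m; "gripper_width": opening from 0.0 (shut) to 1.0 (fully open).
Only numpy, scipy, OpenCV 4.12 (cv2) and the standard library are available. Lean on these libraries where they do the work, as an engineer would, in place of code of your own. Each camera call takes 0.05 s, during which the arm holds its last target.

### The job

Load the cup dryer with the washed dosing cups: first press the yellow test button on the safety breaker so that its lever drops and the power is off, then push the dryer's front pedal all the way down so that the lid stands fully open, and stand every steel dosing cup upright on the floor inside the dryer, setting them down rather than dropping them. Then ease the pedal gently all the way back up, so that the lid shuts without a bang, and last of all put the breaker lever back up. Move the lid only by its pedal, and leave the bell, the sticker roll and the leveller where they stand.

Things in the scene. Friction and masses are not known exactly. Their poses are not given: they have to be found in the camera images.
- dryer: cup dryer: open-topped steel box with a red lid, fixed, 138 (x) x 314 (y) x 90 mm high, walls 7 mm; may be turned a few degrees. Origin under its centre on the counter; x points away from the robot, y left, z up. Inside 124 x 300 mm: room for three cups side by side along y. Its floor is 30 mm above the counter; a standing cup stays 10 mm below the rim.
- dryer_floor (a point): centre of the dryer's inner floor, 30 mm above the counter
- lid (a joint): angle of the dryer's red lid (138 x 314 mm, 8 mm thick, hinged along the far, +x, rim of the dryer), rad: 0 shut, 1.75 fully open, when it stands up at the back, leaning a little away from the robot, its edge 225 mm above the counter. Geared to the pedal: lid = 3.18 x pedal. Balanced and stiff, so it stays where it is left. It has no handle and is moved by the pedal only.
- pedal (a joint): angle of the pedal lever at the dryer's front, rad: 0 up (lid shut; lever points 0.28 rad upward toward the robot), 0.55 fully down (lid open; it points 0.27 rad downward). It takes 3 to 6 N to press and about as much to raise at the pad, and stays where it is left; raise it right to its upper stop to shut the lid. It turns about the level axis (dryer y) through point pedal_pivot.
- pedal_pad (a point): centre of the top of the pedal's black rubber pad: 34 mm long (along the lever), 36 mm wide (dryer y), 10 mm thick; 63 mm from the pivot, about 77 mm above the counter when up and 43 mm when down, so each mm of pad height is 0.05 rad of lid: move it slowly. The steel lever behind the pad is 20 mm wide. The pad can be pressed from above and pinched by its two long sides, 36 mm apart.
- pedal_pivot (a point): the pedal's pivot on the dryer's front, 55 mm above the counter
- breaker: grey safety-breaker block, fixed to the counter, 90 (x) x 120 (y) x 50 mm high; origin under its centre, x axis away from the robot, y left, z up; may be turned a little. On top a lever (left half) and a yellow test button (right half), 60 mm apart.
- test_button_top (a point): centre of the top of the yellow round test button (32 mm across), 76 mm above the counter when out
- test_button (a joint): travel of the test button, m: 0 out, 0.010 fully in (about 6 N, springs back). At about 4 mm it trips the lever, which then falls toward the robot; if the lever is already down it does nothing.
- lever (a joint): angle of the breaker lever, rad: 0 up (power on; leans 0.2 rad back, away from the robot), 1.1 dropped (power off; 0.9 rad forward of vertical, toward the robot, along the block's -x). It rests at either end by its own weight; brought back past upright (below 0.2) it falls back to 0 by itself. It moves very easily when its knob is led round its arc; pushed straight along the counter it jams.
- lever_knob (a point): centre of the red ball (20 mm across) at the lever's end, 62 mm from its pivot; about 103 mm above the counter when up, 81 mm when dropped. The rod is 10 mm thick.
- lever_pivot (a point): the lever's pivot (level axis along the block's y), 42 mm above the counter
- cup1_mid (a point): steel dosing cup: plain straight-sided cup without a handle, 58 mm across, 50 mm high, wall 4 mm, about 0.12 kg, standing mouth up (2 or 3 of the four are there, the others are absent): its centre, half-way up. Grip it round the outside.
- cup1: the same cup; origin under its centre, z up
- cup2_mid (a point): steel dosing cup: plain straight-sided cup without a handle, 58 mm across, 50 mm high, wall 4 mm, about 0.12 kg, standing mouth up (2 or 3 of the four are there, the others are absent): its centre, half-way up. Grip it round the outside.
- cup2: the same cup; origin under its centre, z up
- cup3_mid (a point): steel dosing cup: plain straight-sided cup without a handle, 58 mm across, 50 mm high, wall 4 mm, about 0.12 kg, standing mouth up (2 or 3 of the four are there, the others are absent): its centre, half-way up. Grip it round the outside.
- cup3: the same cup; origin under its centre, z up
- cup4_mid (a point): steel dosing cup: plain straight-sided cup without a handle, 58 mm across, 50 mm high, wall 4 mm, about 0.12 kg, standing mouth up (2 or 3 of the four are there, the others are absent): its centre, half-way up. Grip it round the outside.
- cup4: the same cup; origin under its centre, z up
- bell: steel counter bell, 67 mm across, 49 mm high; bystander, origin under its centre
- roll: roll of blank stickers lying flat, 68 mm across, 38 mm high; bystander, origin under its centre
- leveller: round coffee leveller with black collar, 63 mm across, 36 mm high; bystander, origin under its centre
- pitcher_rinser: steel pitcher rinser let into the counter at the right, fixed, 168 x 184 mm, 37 mm high, with a pitcher on it; not part of the job; origin under its centre
Things that resemble listed ones, but are neither listed nor needed, are in the scene too. Leave any pink or red look-alike of the cup4 alone.

How it is judged:
By the outcome, as a careful person would: the job done as asked, in the order asked, and still so for the second after the job is handed in, with the robot touching nothing.
Of cup1, cup2, cup3, cup4 only 2 to 3 are there at a start; the rules pass over those that are not, and their reading is None.
At some moment in a run one of cup1, cup2, cup3, cup4 may be knocked a few centimetres aside while the robot is not near it.
It also fails if it takes over 210 s, if anything falls off the work surface, if the arm or the gripper's body presses on something with over 40 N, if the wrist force passes 120 N, or if a joint passes its speed limit or range.

## Working session

There is one attempt and no reset: what is moved stays moved. The work goes in short steps, Python scripts to look and compute and a tool call to move; the robot and the scene stay as the last step left them, time stands still between calls to the robot, and variables do not carry over. Pictures are saved under pics/ and viewed, and the job is handed in when it is done.

Besides the shell and the picture viewer there is one more tool, called after "Emit:" as a command line: name --pt "numbers of a row" for each row, then --argument value for the rest. jog_arm: Moves the arm, as the interface text tells. Its arguments: {"type":"object","properties":{"moves":{"type":"array"}},"required":["moves"]}

```bash
mkdir -p pics
python3 - <<'E'
from station import *
import cv2
s=sense();print({k:s[k] for k in s})
for n in("side","top"):
    c=capture(n);cv2.imwrite(f"pics/{n}0.png",c["frame"][:,:,::-1]);print(n,{k:c[k] for k in c if k!="frame"})
E
```

```text
{'time_s': 0.0, 'joints': array([-5.23911237e+01,  2.20874626e+01,  3.79547102e-01, -2.90030124e-02,
       -6.84113723e+01, -1.48150154e+01]), 'joint_velocities': array([ 0.0679796 ,  0.01215599, -0.00034646, -0.1002057 , -0.00329515,
       -0.05456395]), 'effort': array([ 1.84039704e-04, -3.90662384e+01,  1.87410843e+01,  4.21987787e+00,
        1.11343220e-02, -1.83511675e-04]), 'tcp_pos': array([ 0.24189946, -0.57562802,  0.22149274]), 'ee_rot': array([[-9.21976963e-01, -3.87243688e-01, -8.97652265e-04],
       [-3.87244721e-01,  9.21974932e-01,  1.93653271e-03],
       [ 7.77028189e-05,  2.13304964e-03, -9.99997722e-01]]), 'wrist_force': array([-0.30461987, -0.09726512,  0.16320955]), 'moment': array([ 0.01398792, -0.00728125,  0.06332493]), 'gripper_width': 1.002775311472412}
side {'fov_y': 46.23009447875461, 'cx': 317.7331683831822, 'cy': 200.85400719599494, 'k1': -0.13218330985300503, 'world_from_camera': array([[ 0.99961901,  0.02313028, -0.01506099,  0.46031783],
       [ 0.02382294, -0.44743846,  0.89399737, -1.18597795],
       [ 0.01393955, -0.89401556, -0.44781902,  0.68604961],
       [ 0.        ,  0.        ,  0.        ,  1.        ]])}
top {'fov_y': 44.1665439650647, 'cx': 319.2751777901573, 'cy': 197.1084106910141, 'k1': 0.02201849884940073, 'world_from_camera': array([[-0.30780856, -0.73646179,  0.60239349, -0.52710881],
       [-0.95126993,  0.25047188, -0.17985927,  0.23692718],
       [-0.01842315, -0.62840104, -0.77767135,  1.3593723 ],
       [ 0.        ,  0.        ,  0.        ,  1.        ]])}
```

View pics/side0.png

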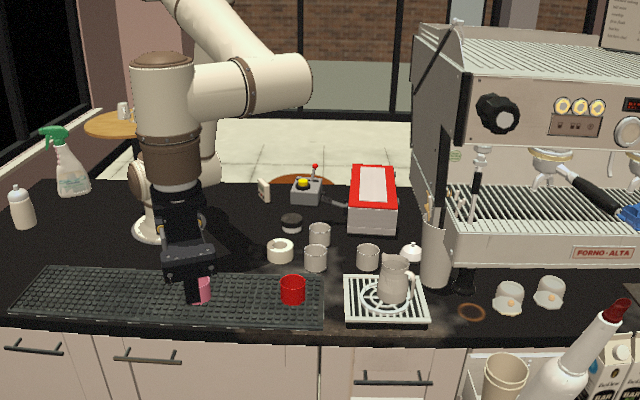

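View pics/top0.png

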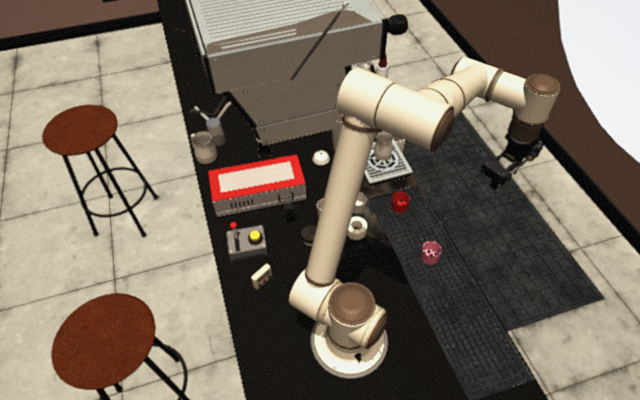

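```bash
cat > h.py <<'E'
from station import *
import cv2, numpy as np
def K(c):
    f=200/np.tan(np.radians(c["fov_y"]/2)); return f
def ray(c,u,v):
    f=K(c); d=np.array([(u-c["cx"])/f,(v-c["cy"])/f]); r=np.linalg.norm(d); q=r
    for _ in range(30): q=r/(1+c["k1"]*q*q)
    s=d*(q/r if r>0 else 1)
    T=c["world_from_camera"]; w=T[:3,:3]@np.array([s[0],s[1],1]); return T[:3,3],w
def onz(c,u,v,z):
    o,w=ray(c,u,v); t=(z-o[2])/w[2]; return o+t*w
def proj(c,p):
    T=c["world_from_camera"]; q=T[:3,:3].T@(np.array(p,float)-T[:3,3]); s=q[:2]/q[2]; r2=s@s
    return K(c)*s*(1+c["k1"]*r2)+[c["cx"],c["cy"]]
def tri(c1,p1,c2,p2):
    o1,w1=ray(c1,*p1);o2,w2=ray(c2,*p2)
    A=np.stack([w1,-w2],1);t=np.linalg.lstsq(A,o2-o1,rcond=None)[0]
    a=o1+t[0]*w1;b=o2+t[1]*w2;return (a+b)/2,np.linalg.norm(a-b)
def crop(c,name,x0,y0,x1,y1,k):
    im=c["frame"][y0:y1,x0:x1,::-1]
    cv2.imwrite("pics/"+name+".png",cv2.resize(im,None,fx=k,fy=k,interpolation=cv2.INTER_CUBIC))
E
python3 - <<'E'
from h import *
s=capture("side");t=capture("top")
crop(s,"s1",240,150,440,300,4)
crop(t,"t1",190,130,390,280,4)
crop(s,"s2",440,250,600,330,4)
E
```

```text
(no output)
```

View pics/s1.png

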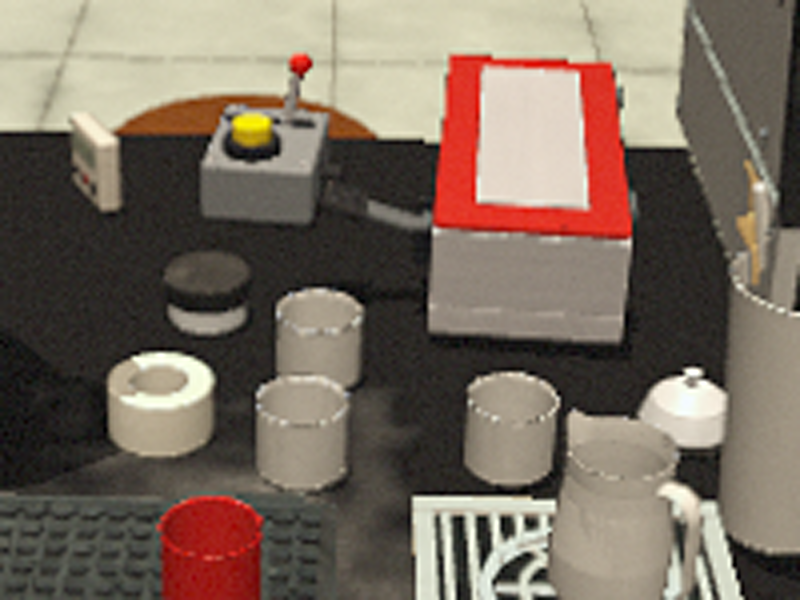

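View pics/t1.png

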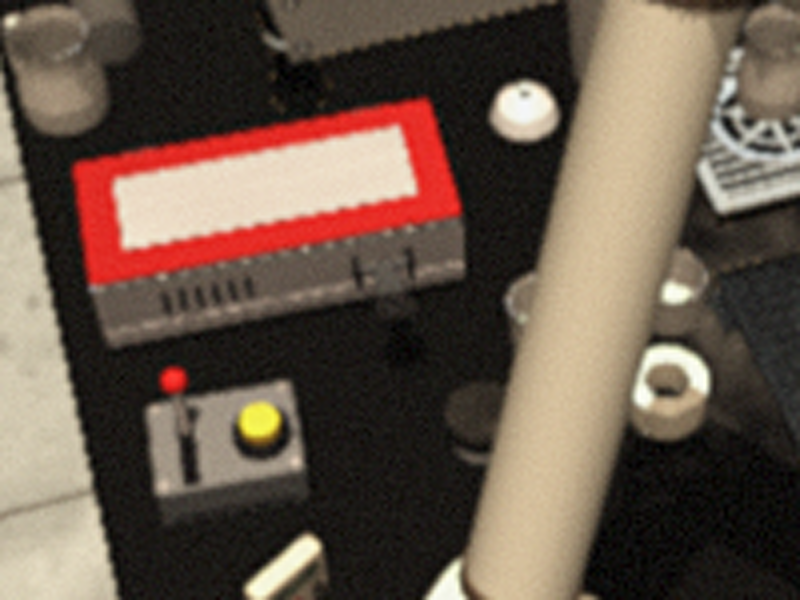

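View pics/s2.png

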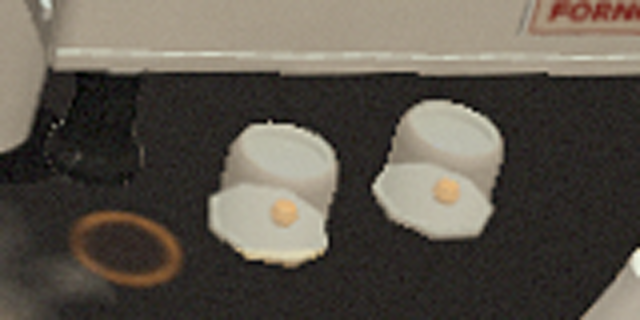

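Run:
```python
from h import *
s=capture("side");t=capture("top")
def S(x,y):return (240+x/4,150+y/4)
def T(x,y):return (190+x/4,130+y/4)
np.set_printoptions(precision=4,suppress=True)
print("knob",tri(s,S(301,63),t,T(174,380)))
print("button",tri(s,S(252,127),t,T(260,420)), onz(s,*S(252,122),.076),onz(t,*T(261,418),.076))
# lid corners  z~.098 
for n,p in dict(nr=(633,228),nl=(440,226),fl=(452,57),fr=(613,66)).items(): print("side lid",n,onz(s,*S(*p),.098))
for n,p in dict(a=(91,284),b=(74,163),c=(432,98),d=(463,212)).items(): print("top lid",n,onz(t,*T(*p),.098))
for n,p in dict(A=(320,312),B=(303,398),C=(513,394)).items(): print("cup rim",n,onz(s,*S(*p),.050))
for n,p in dict(A=(320,368),B=(303,466),C=(512,464)).items(): print("cup base",n,onz(s,*S(*p),0))
print('roll',onz(s,*S(161,378),.038),'lev',onz(s,*S(207,272),.036),onz(t,*T(476,410),.036),'bell',onz(s,*S(693,378),.049),onz(t,*T(524,95),.049))
for n,p in dict(a=(145,405),b=(290,380),c=(308,468),d=(158,500)).items(): print("brk",n,onz(t,*T(*p),.05))
for p in [(330,182),(330,205),(345,195),(360,205),(380,212)]: print("pedal?",onz(s,*S(*p),.07))
for p in [(400,345),(400,300),(385,265)]: print("pedal top?",onz(t,*T(*p),.07))
c=t;im=t["frame"][175:225,260:320].astype(float);im=np.clip(im*2.2,0,255).astype(np.uint8)
cv2.imwrite("pics/t2.png",cv2.resize(im[:,:,::-1],None,fx=12,fy=12,interpolation=cv2.INTER_CUBIC))
im=s["frame"][185:230,310:370].astype(float);im=np.clip(im*2.2,0,255).astype(np.uint8)
cv2.imwrite("pics/s3.png",cv2.resize(im[:,:,::-1],None,fx=12,fy=12,interpolation=cv2.INTER_CUBIC))
```

```text
knob (array([0.4265, 0.2365, 0.1019]), np.float64(7.28788520645504e-05))
button (array([0.3898, 0.1794, 0.0696]), np.float64(0.0012600975265835673)) [0.3895 0.174  0.076 ] [0.3876 0.1786 0.076 ]
side lid nr [ 0.6632 -0.0384  0.098 ]
side lid nl [ 0.5298 -0.042   0.098 ]
side lid fl [0.5516 0.2666 0.098 ]
side lid fr [0.6849 0.2554 0.098 ]
top lid a [0.547  0.2814 0.098 ]
top lid b [0.6846 0.2715 0.098 ]
top lid c [ 0.6588 -0.0432  0.098 ]
top lid d [ 0.5228 -0.0305  0.098 ]
cup rim A [ 0.449  -0.0806  0.05  ]
cup rim B [ 0.4405 -0.1894  0.05  ]
cup rim C [ 0.5732 -0.179   0.05  ]
cup base A [ 0.4496 -0.0718  0.    ]
cup base B [ 0.4411 -0.1918  0.    ]
cup base C [ 0.5755 -0.1841  0.    ]
roll [ 0.3471 -0.1509  0.038 ] lev [ 0.3662 -0.0025  0.036 ] [0.3675 0.0083 0.036 ] bell [ 0.6919 -0.1536  0.049 ] [ 0.681  -0.1353  0.049 ]
brk a [0.4488 0.2639 0.05  ]
brk b [0.4353 0.1462 0.05  ]
brk c [0.3474 0.1532 0.05  ]
brk d [0.356  0.2718 0.05  ]
pedal? [0.4531 0.0805 0.07  ]
pedal? [0.4536 0.042  0.07  ]
pedal? [0.4645 0.0591 0.07  ]
pedal? [0.4756 0.0431 0.07  ]
pedal? [0.4902 0.0325 0.07  ]
pedal top? [0.426 0.054 0.07 ]
pedal top? [0.4709 0.0413 0.07  ]
pedal top? [0.5111 0.0431 0.07  ]
```

View pics/t2.png

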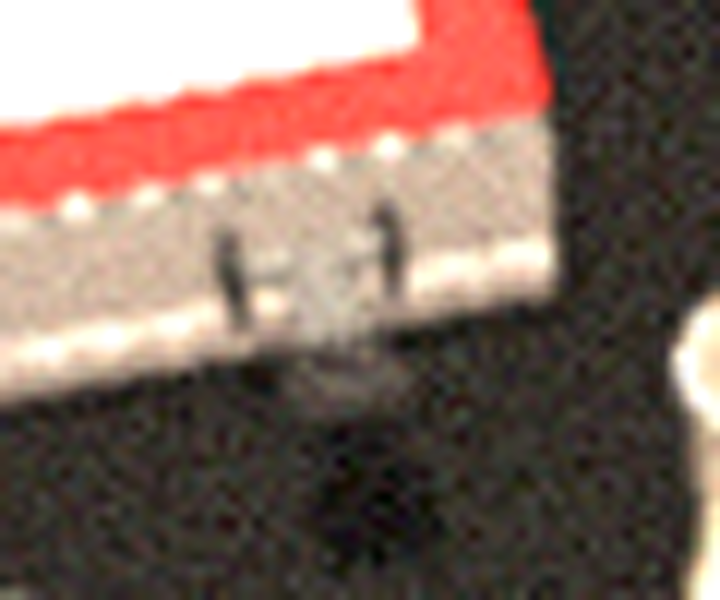

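View pics/s3.png

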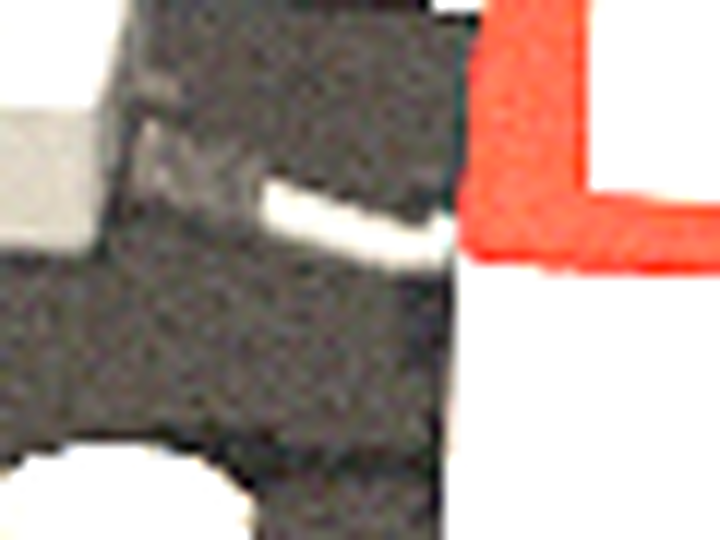

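```bash
cat >> h.py <<'E'
from scipy.spatial.transform import Rotation as Ro
np.set_printoptions(precision=4,suppress=True)
def R_of(yaw):  # tool down, jaw axis (tool y) at yaw deg from world y
    a=np.radians(yaw); y=np.array([-np.sin(a),np.cos(a),0]); z=np.array([0,0,-1.]); return np.stack([np.cross(y,z),y,z],1)
def delta(p,yaw=None,s=None,R=None):
    s=s or sense(); R0=s["ee_rot"]; 
    Rt=R if R is not None else (R0 if yaw is None else R_of(yaw))
    return np.r_[R0.T@(np.array(p)-s["tcp_pos"]), Ro.from_matrix(R0.T@Rt).as_rotvec()]
def blob(c,lo,hi,box,inv=False):
    h=cv2.cvtColor(c["frame"],cv2.COLOR_RGB2HSV); m=cv2.inRange(h,np.array(lo),np.array(hi))
    k=np.zeros_like(m); k[box[1]:box[3],box[0]:box[2]]=1; m=m*k
    n,l,st,ce=cv2.connectedComponentsWithStats(m); o=np.argsort(-st[1:,4])+1
    return [(ce[i].round(2),st[i]) for i in o[:3]],l
E
python3 - <<'E'
from h import *
s=capture("side");t=capture("top")
ks=blob(s,(0,150,80),(8,255,255),(300,160,330,180))[0][0];kt=blob(t,(0,150,80),(8,255,255),(225,215,245,235))[0][0]
bs=blob(s,(22,130,80),(38,255,255),(280,150,330,200))[0][0];bt=blob(t,(22,130,80),(38,255,255),(240,220,270,250))[0][0]
print(ks,kt,bs,bt)
print("knob",tri(s,ks[0],t,kt[0]),"button",tri(s,bs[0],t,bt[0]))
# pedal pad pixel centres (from enlarged crops)
ps=(310+(195+.5)/12-.5,185+(170+.5)/12-.5); pt=(260+(375+.5)/12-.5,175+(510+.5)/12-.5)
print("pad",ps,pt,tri(s,ps,t,pt))
js=(310+265/12-.5,185+200/12-.5); jt=(260+350/12-.5,175+410/12-.5)
print("lever/pad joint",tri(s,js,t,jt))
print("delta", delta((.45,-.25,.25),22.8-20))
E
```

```text
(array([314.75, 165.75]), array([313, 164,   5,   5,  20], dtype=int32)) (array([232.9 , 224.64]), array([230, 221,   7,   8,  42], dtype=int32)) (array([302.44, 182.01]), array([298, 179,  10,   8,  68], dtype=int32)) (array([254.41, 234.92]), array([249, 231,  12,   9,  80], dtype=int32))
knob (array([0.426 , 0.2376, 0.1025]), np.float64(0.0032714569357590374)) button (array([0.3891, 0.1806, 0.0692]), np.float64(0.004394428043802989))
pad (325.7916666666667, 198.70833333333334) (290.7916666666667, 217.04166666666666) (array([0.4495, 0.0544, 0.0608]), np.float64(0.03444889541721592))
lever/pad joint (array([0.474 , 0.0499, 0.0613]), np.float64(0.016308550644050877))
delta [-0.318   0.2201 -0.0275  0.0003 -0.0001  0.3489]
```

Run:
```python
from h import *
s=capture("side");t=capture("top")
a=np.radians(-4.3);R=np.array([[np.cos(a),-np.sin(a)],[np.sin(a),np.cos(a)]]);C=np.array([.6033,.1198])
ims=np.clip(s["frame"][185:235,300:370].astype(float)*2.2,0,255).astype(np.uint8)[:,:,::-1]
imt=np.clip(t["frame"][175:225,255:325].astype(float)*2.2,0,255).astype(np.uint8)[:,:,::-1]
ims=cv2.resize(ims,None,fx=11,fy=11,interpolation=cv2.INTER_CUBIC);imt=cv2.resize(imt,None,fx=11,fy=11,interpolation=cv2.INTER_CUBIC)
for i,ly in enumerate((-.06,-.08,-.1)):
  col=[(0,255,0),(255,255,0),(255,0,255)][i]
  for lx,lz in ((-.071-.0595,.075),(-.071-.043,.072),(-.071-.076,.081),(-.071,.055)):
    for e in (-.018,0,.018):
      w=R@np.array([lx,ly+e])+C
      for c,im,o in((s,ims,(300,185)),(t,imt,(255,175))):
        p=proj(c,(*w,lz)); q=((p-o+.5)*11-.5).astype(int)
        cv2.circle(im,tuple(map(int,q)),3,col,-1)
cv2.imwrite("pics/ov.png",np.vstack([ims,imt])[:, :][::1, ::1] if 0 else cv2.resize(np.vstack([ims,imt]),(420,600)))
cv2.imwrite("pics/ovt.png",imt);cv2.imwrite("pics/ovs.png",ims)
```

```text
(no output)
```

View pics/ovt.png

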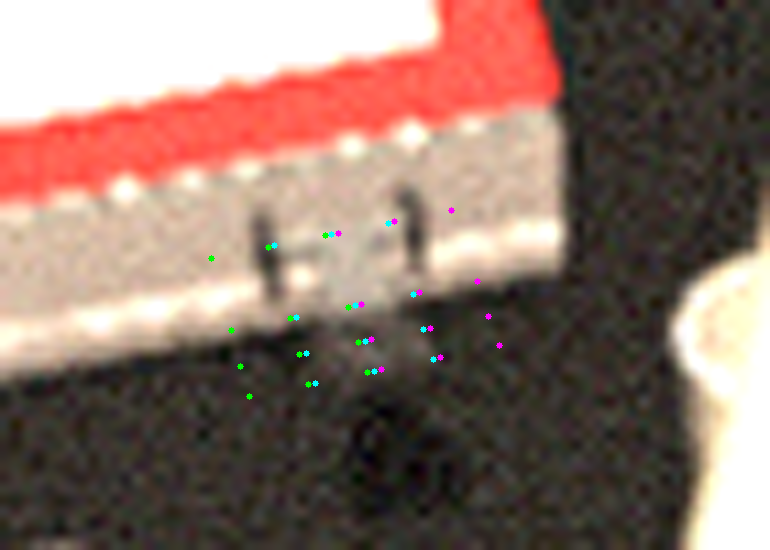

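View pics/ovs.png

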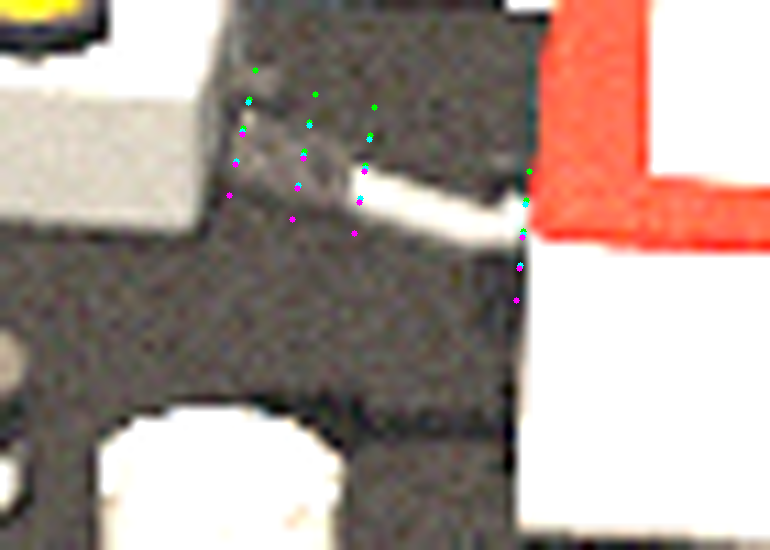

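Emit:
jog_arm --pt "1 -0.318 0.22 -0.03 0 0 0.47" --pt "1 -0.318 0.22 -0.03 0 0 0.47" --pt "1 -0.318 0.22 -0.03 0 0 0.47" --pt "1 -0.318 0.22 -0.03 0 0 0.47" --pt "1 -0.318 0.22 -0.03 0 0 0.47" --pt "1 -0.318 0.22 -0.03 0 0 0.47" --pt "1 -0.318 0.22 -0.03 0 0 0.47" --pt "1 -0.318 0.22 -0.03 0 0 0.47" --pt "1 -0.318 0.22 -0.03 0 0 0.47" --pt "1 -0.318 0.22 -0.03 0 0 0.47"

```text
time_s: 1.33
tcp_pos: [0.4518, -0.2472, 0.2534]
ee_rot: [[-0.998, 0.069, 0.002], [0.069, 0.998, -0.0], [-0.002, 0.0, -1.0]]
wrist_force: [-0.2, 0.2, -0.4]
gripper_width: 0.322
```

Emit:
jog_arm --pt "1 0.09 0.422 0.05 0 0 0" --pt "1 0.09 0.422 0.05 0 0 0" --pt "1 0.09 0.422 0.05 0 0 0" --pt "1 0.09 0.422 0.05 0 0 0" --pt "1 0.09 0.422 0.05 0 0 0" --pt "1 0.09 0.422 0.05 0 0 0" --pt "1 0.09 0.422 0.05 0 0 0" --pt "1 0.09 0.422 0.05 0 0 0" --pt "1 0.09 0.422 0.1 0 0 0" --pt "1 0.09 0.422 0.135 0 0 0"

```text
time_s: 2.17
tcp_pos: [0.3974, 0.1441, 0.1631]
ee_rot: [[-0.998, 0.069, 0.008], [0.069, 0.998, 0.006], [-0.007, 0.006, -1.0]]
wrist_force: [0.7, 1.0, -0.1]
gripper_width: 0.004
```

Run:
```python
from h import *
s=capture("side");t=capture("top");crop(s,"s4",240,150,440,300,4);crop(t,"t4",190,130,390,280,4)
```

```text
(no output)
```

View pics/s4.png

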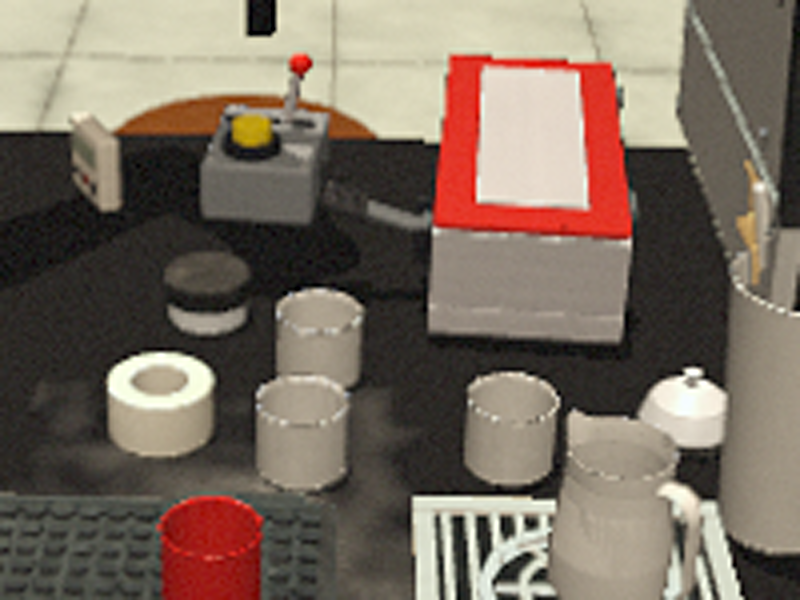

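View pics/t4.png

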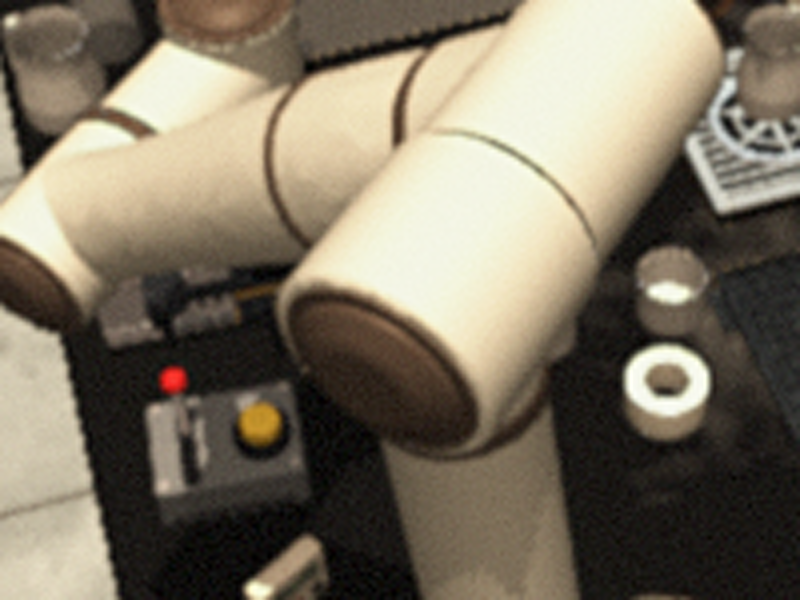

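Run:
```python
from h import *
s=sense();print(s["tcp_pos"],s["joint_velocities"]);print(delta((.391,.179,.09)))
```

```text
[0.3933 0.1415 0.1575] [-3.7146 -2.6978  2.7778  2.2221 -4.7063  2.6995]
[0.0044 0.0376 0.0674 0.     0.     0.    ]
```

Emit:
jog_arm --pt "1 0.004 0.038 0.0 0 0 0" --pt "1 0.004 0.038 0.02 0 0 0" --pt "1 0.004 0.038 0.04 0 0 0" --pt "1 0.004 0.038 0.06 0 0 0" --pt "1 0.004 0.038 0.06 0 0 0" --pt "1 0.004 0.038 0.06 0 0 0" --pt "1 0.004 0.038 0.06 0 0 0" --pt "1 0.004 0.038 0.06 0 0 0" --pt "1 0.004 0.038 0.06 0 0 0" --pt "1 0.004 0.038 0.06 0 0 0"

```text
time_s: 3.1
tcp_pos: [0.3952, 0.1785, 0.1019]
ee_rot: [[-0.997, 0.072, 0.002], [0.072, 0.997, 0.001], [-0.001, 0.002, -1.0]]
wrist_force: [0.5, -0.2, 0.3]
gripper_width: 0.008
```

Run:
```python
from h import *
t=capture("top");s=capture("side");crop(s,"s5",260,150,360,225,8);crop(t,"t5",210,190,310,265,8)
st=sense();print(st["tcp_pos"]);p=st["tcp_pos"];print(proj(s,p),proj(t,p))
```

```text
[0.3949 0.1783 0.1015]
[304.771  172.6383] [253.8365 228.0155]
```

View pics/s5.png

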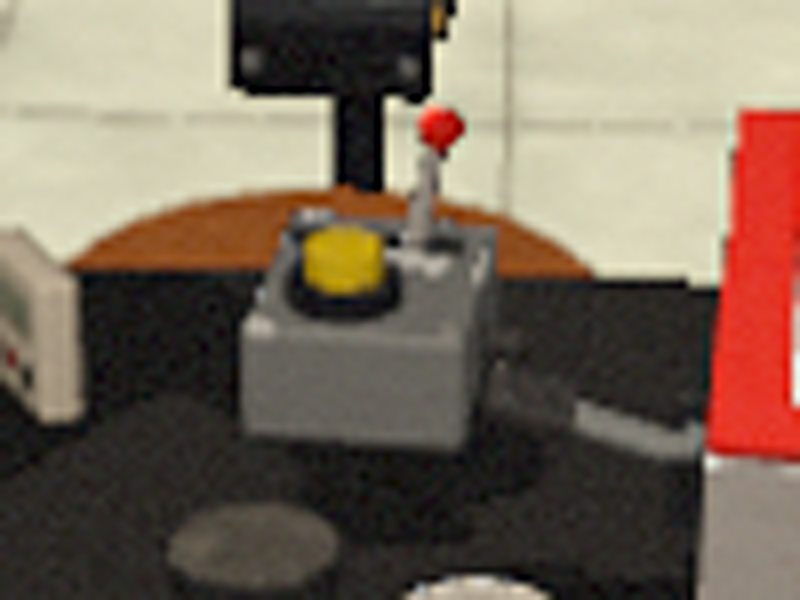

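View pics/t5.png

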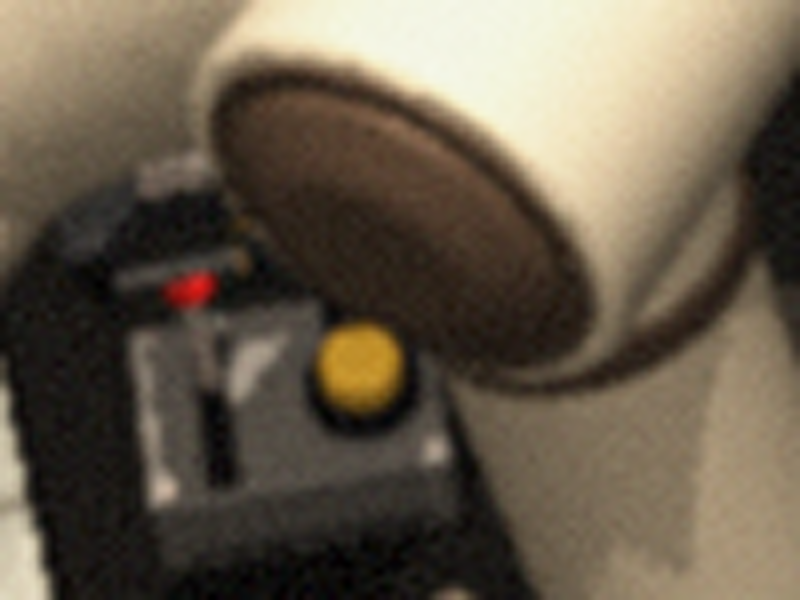

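Emit:
jog_arm --pt "1 0.004 0.0 0.01 0 0 0" --pt "1 0.004 0.0 0.02 0 0 0" --pt "1 0.004 0 0.025 0 0 0" --pt "1 0.004 0 0.029 0 0 0" --pt "1 0.004 0 0.033 0 0 0" --pt "1 0.004 0 0.034 0 0 0" --pt "1 0.004 0 0.034 0 0 0" --pt "1 0.004 0 0.034 0 0 0" --pt "1 0.004 0 0.034 0 0 0" --pt "1 0.004 0 0.034 0 0 0"

```text
time_s: 4.03
tcp_pos: [0.3903, 0.1782, 0.0672]
ee_rot: [[-0.997, 0.072, -0.001], [0.072, 0.997, -0.001], [0.001, -0.001, -1.0]]
wrist_force: [-3.9, -0.9, 4.4]
gripper_width: 0.003
```

Run:
```python
from h import *
s=capture("side");crop(s,"s6",260,150,360,225,8)
st=sense();print(st["tcp_pos"],st["wrist_force"])
```

```text
[0.3903 0.1782 0.0672] [-3.8006  0.1658  5.6227]
```

View pics/s6.png

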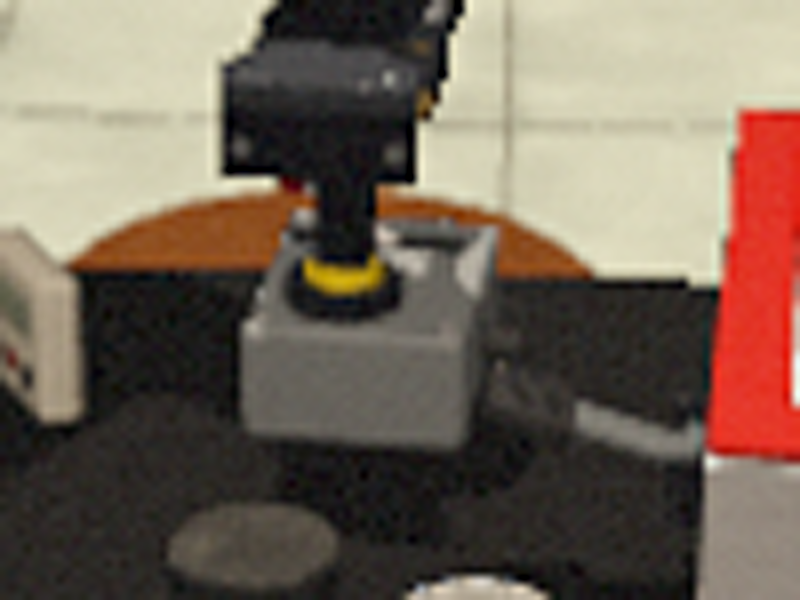

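Emit:
jog_arm --pt "1 0 0 -0.02 0 0 0" --pt "1 0 0 -0.06 0 0 0" --pt "1 -0.03 -0.04 -0.08 0 0 0" --pt "1 -0.06 -0.08 -0.08 0 0 0" --pt "1 -0.084 -0.127 -0.07 0 0 0" --pt "1 -0.084 -0.127 -0.05 0 0 0" --pt "1 -0.084 -0.127 -0.04 0 0 0" --pt "1 -0.084 -0.127 -0.04 0 0 0" --pt "1 -0.084 -0.127 -0.04 0 0 0" --pt "1 -0.084 -0.127 -0.04 0 0 0"

```text
time_s: 4.92
tcp_pos: [0.466, 0.0464, 0.1077]
ee_rot: [[-0.997, 0.071, 0.002], [0.071, 0.997, 0.0], [-0.002, 0.001, -1.0]]
wrist_force: [0.7, -0.3, 1.1]
gripper_width: 0.006
```

Run:
```python
from h import *
s=capture("side");crop(s,"s7",280,150,380,225,8)
t=capture("top");crop(t,"t7",190,130,390,280,4)
st=sense();print(st["tcp_pos"],st["wrist_force"]);p=st["tcp_pos"];print(proj(s,p),proj(t,p))
```

```text
[0.4659 0.0468 0.1079] [ 0.3785  1.0392 -0.1926]
[326.9945 188.941 ] [288.0237 199.4085]
```

View pics/s7.png

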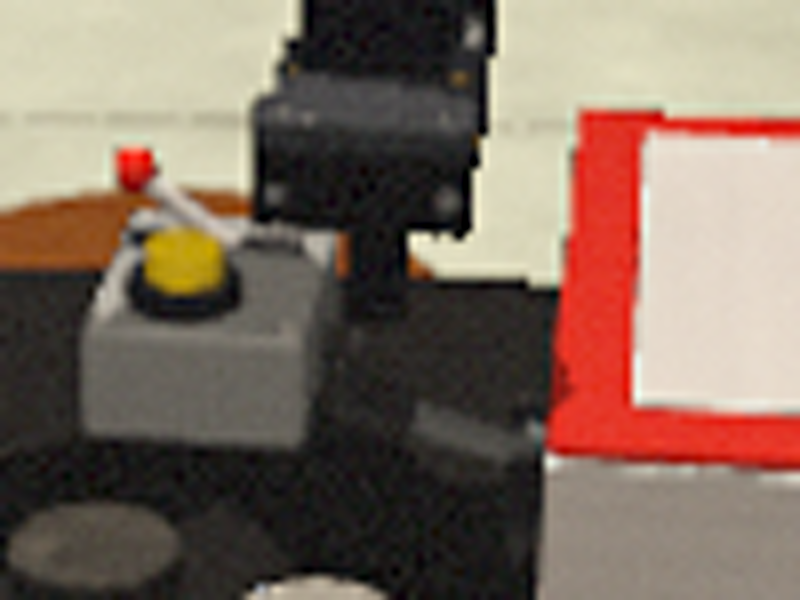

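View pics/t7.png

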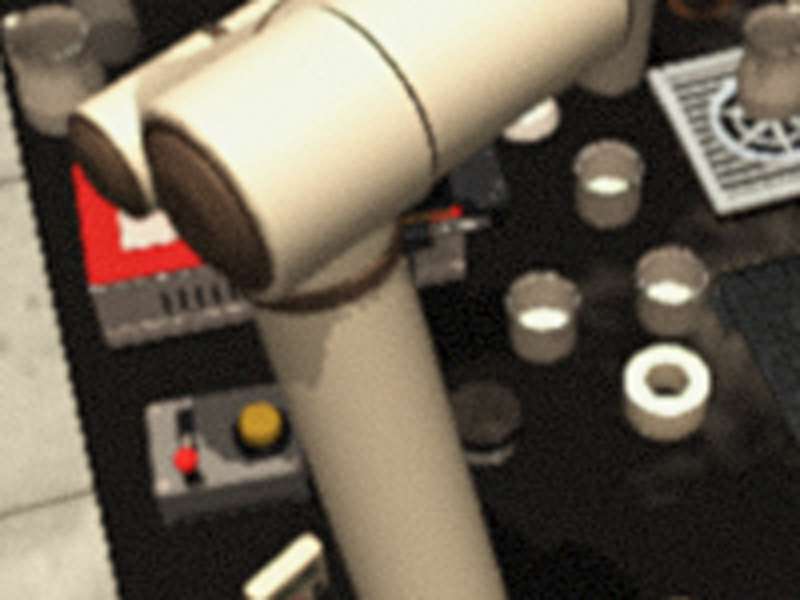

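Emit:
jog_arm --pt "1 0.003 0 0.015 0 0 0" --pt "1 0.003 0 0.025 0 0 0" --pt "1 0.003 0 0.029 0 0 0" --pt "1 0.003 0 0.031 0 0 0" --pt "1 0.003 0 0.033 0 0 0" --pt "1 0.003 0 0.035 0 0 0" --pt "1 0.003 0 0.037 0 0 0" --pt "1 0.003 0 0.039 0 0 0" --pt "1 0.003 0 0.041 0 0 0" --pt "1 0.003 0 0.043 0 0 0"

```text
time_s: 5.85
tcp_pos: [0.4623, 0.046, 0.0638]
ee_rot: [[-0.997, 0.072, 0.0], [0.072, 0.997, 0.0], [-0.0, 0.0, -1.0]]
wrist_force: [-2.5, 1.6, 3.7]
gripper_width: 0.007
```

Run:
```python
from h import *
s=capture("side");crop(s,"s8",280,130,400,220,6)
st=sense();print(st["tcp_pos"],st["wrist_force"])
```

```text
[0.4622 0.046  0.0634] [-0.2426  0.8182  1.8899]
```

View pics/s8.png

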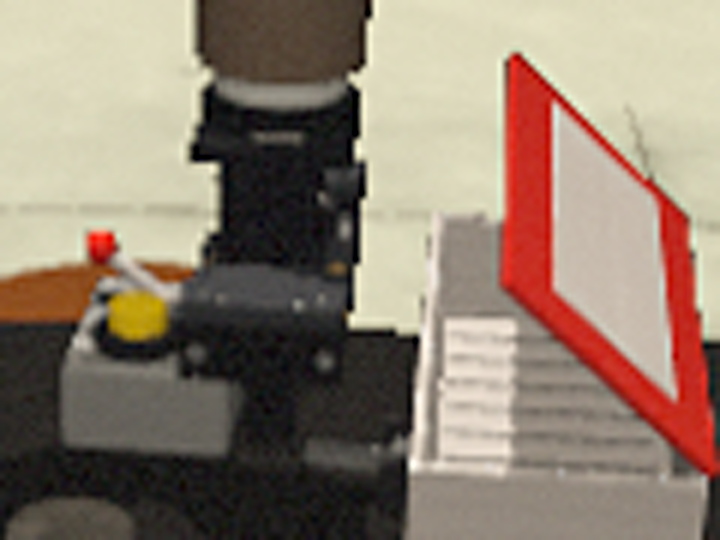

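Emit:
jog_arm --pt "1 0 0 0.002 0 0 0" --pt "1 0 0 0.004 0 0 0" --pt "1 0 0 0.006 0 0 0" --pt "1 0 0 0.008 0 0 0" --pt "1 0 0 0.01 0 0 0" --pt "1 0 0 0.012 0 0 0" --pt "1 0 0 0.014 0 0 0" --pt "1 0 0 0.015 0 0 0" --pt "1 0 0 0.0165 0 0 0" --pt "1 0 0 0.018 0 0 0"

```text
time_s: 6.73
tcp_pos: [0.4627, 0.0459, 0.0458]
ee_rot: [[-0.997, 0.072, 0.001], [0.072, 0.997, 0.0], [-0.001, 0.0, -1.0]]
wrist_force: [-0.6, -0.6, 3.8]
gripper_width: 0.005
```

Emit:
jog_arm --pt "1 0 0 0.001 0 0 0" --pt "1 0 0 0.002 0 0 0" --pt "1 0 0 0.003 0 0 0" --pt "1 0 0 0.004 0 0 0" --pt "1 0 0 0.005 0 0 0" --pt "1 0 0 0.0055 0 0 0" --pt "1 0 0 0.0055 0 0 0" --pt "1 0 0 0.0055 0 0 0" --pt "1 0 0 0.0055 0 0 0" --pt "1 0 0 0.0055 0 0 0"

```text
time_s: 7.57
tcp_pos: [0.4631, 0.0459, 0.0446]
ee_rot: [[-0.998, 0.07, 0.002], [0.07, 0.998, -0.001], [-0.002, -0.0, -1.0]]
wrist_force: [-13.5, 0.0, 39.2]
gripper_width: 0.008
```

Run:
```python
from h import *
s=capture("side");crop(s,"s9",280,110,400,200,6)
st=sense();print(st["tcp_pos"],st["wrist_force"])
```

```text
[0.4631 0.0459 0.0447] [-12.3584   0.2899  37.8205]
```

View pics/s9.png

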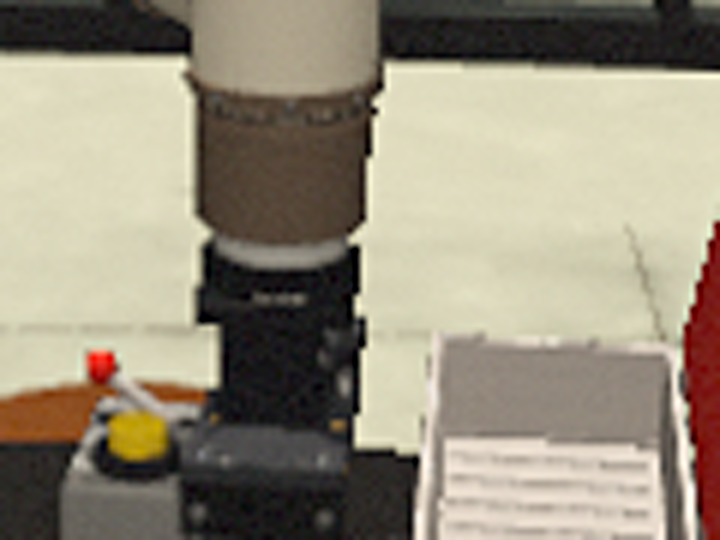

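Emit:
jog_arm --pt "1 0 0 -0.01 0 0 0" --pt "1 0 0 -0.03 0 0 0" --pt "1 0 0 -0.07 0 0 0" --pt "1 0 0 -0.11 0 0 0" --pt "1 0 0 -0.15 0 0 0" --pt "0 0 0 -0.17 0 0 0" --pt "-0.6 0 0 -0.17 0 0 0" --pt "-0.6 0 0 -0.17 0 0 0" --pt "-0.6 0 0 -0.17 0 0 0" --pt "-0.6 0 0 -0.17 0 0 0"

```text
time_s: 8.45
tcp_pos: [0.4614, 0.0457, 0.2087]
ee_rot: [[-0.997, 0.072, -0.003], [0.072, 0.997, -0.001], [0.003, -0.001, -1.0]]
wrist_force: [0.0, 0.8, -0.3]
gripper_width: 0.297
```

Run:
```python
from h import *
s=capture("side");crop(s,"s10",290,210,390,285,8)
t=capture("top");crop(t,"t10",305,150,405,225,8)
cv2.imwrite("pics/s10f.png",s["frame"][:,:,::-1]);cv2.imwrite("pics/t10f.png",t["frame"][:,:,::-1])
st=sense();print(st["tcp_pos"],st["wrist_force"],st["gripper_width"])
```

```text
[0.4617 0.0458 0.2089] [-0.2068 -0.4655  0.4074] 0.39212641571653506
```

View pics/s10.png

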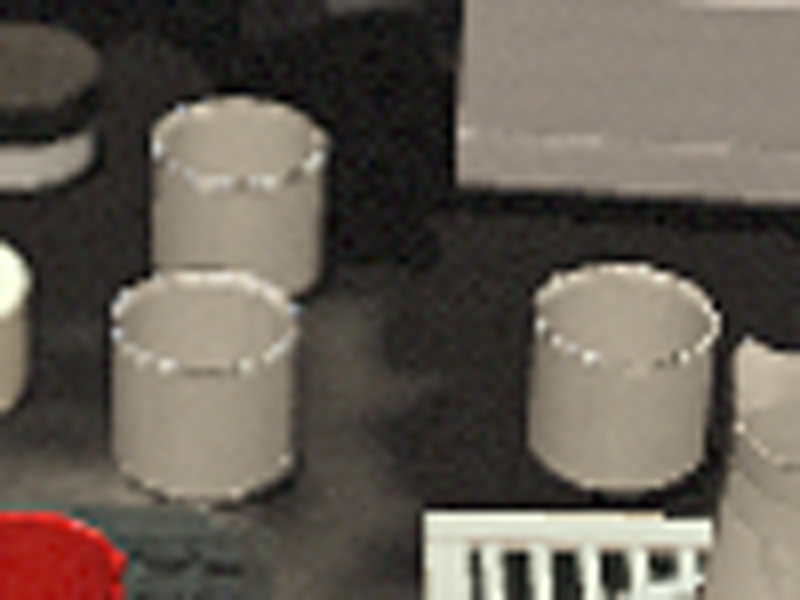

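View pics/t10.png

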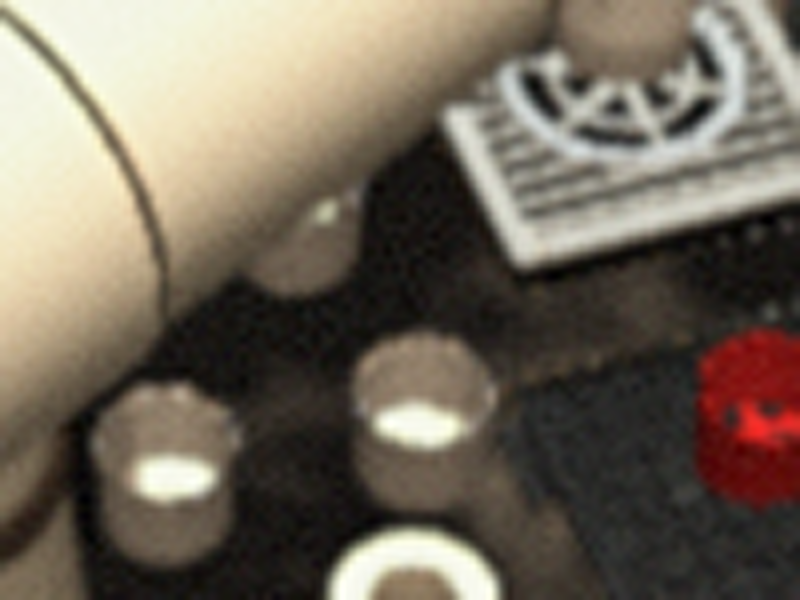

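View pics/s10f.png

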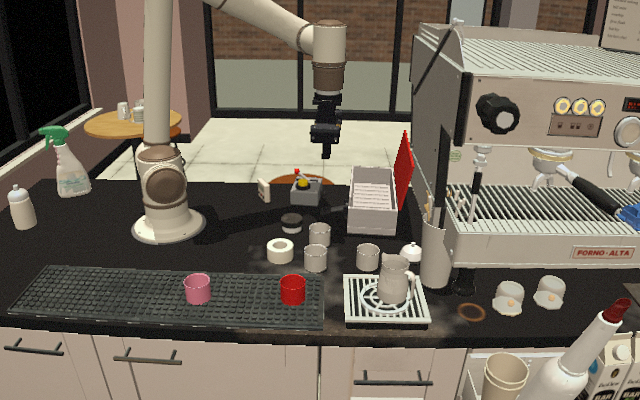

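View pics/t10f.png

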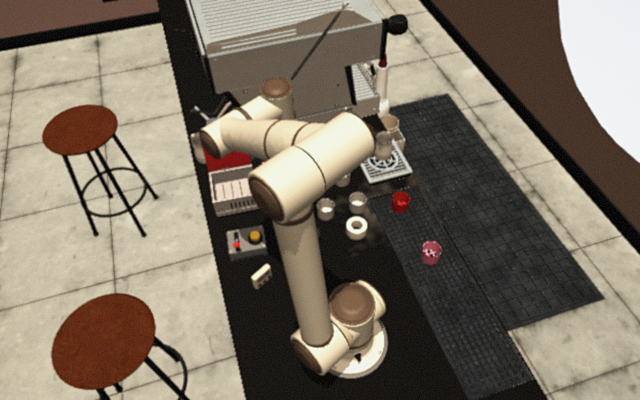

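Run:
```python
from h import *
s=capture("side");t=capture("top")
f=lambda x,y,k,o:((x+.5)/k-.5+o[0],(y+.5)/k-.5+o[1])
for n,a,b in (("A",f(240,142,8,(290,210)),f(166,442,8,(305,150))),("B",f(206,320,8,(290,210)),f(424,388,8,(305,150))),("C",f(627,315,8,(290,210)),f(609,169,4,(190,130)))):
    print(n,tri(s,a,t,b),onz(s,*a,.05),onz(t,*b,.05))
print("bell",onz(t,*f(524,82,4,(190,130)),.049), onz(s,*f(693,380,4,(240,150)),.045))
```

```text
A (array([ 0.4483, -0.0752,  0.0495]), np.float64(0.0014733932135813563)) [ 0.4477 -0.0769  0.05  ] [ 0.4488 -0.0749  0.05  ]
B (array([ 0.4402, -0.1883,  0.0498]), np.float64(0.0020577139152422254)) [ 0.4394 -0.1898  0.05  ] [ 0.4412 -0.188   0.05  ]
C (array([ 0.5726, -0.1782,  0.0482]), np.float64(3.63387652095132e-05)) [ 0.5723 -0.1811  0.05  ] [ 0.5711 -0.1776  0.05  ]
bell [ 0.6991 -0.1397  0.049 ] [ 0.6923 -0.1478  0.045 ]
```

Emit:
jog_arm --pt "-0.8 0.005 -0.04 0.0 0 0 0" --pt "-0.8 0.005 -0.08 0.02 0 0 0" --pt "-0.8 0.005 -0.12 0.04 0 0 0" --pt "-0.8 0.005 -0.122 0.08 0 0 0" --pt "-0.8 0.005 -0.122 0.1 0 0 0" --pt "-0.8 0.005 -0.122 0.11 0 0 0" --pt "-0.8 0.005 -0.122 0.12 0 0 0" --pt "-0.8 0.005 -0.122 0.12 0 0 0" --pt "-0.8 0.005 -0.122 0.12 0 0 0" --pt "-0.8 0.005 -0.122 0.12 0 0 0"

```text
time_s: 9.48
tcp_pos: [0.449, -0.0752, 0.0908]
ee_rot: [[-0.997, 0.072, 0.001], [0.072, 0.997, -0.0], [-0.001, -0.0, -1.0]]
wrist_force: [-0.2, -0.1, 0.5]
gripper_width: 0.901
```

Run:
```python
from h import *
s=capture("side");crop(s,"s11",270,180,390,270,6)
print(delta((.448,-.075,.011),-4.3),sense()["tcp_pos"],sense()["gripper_width"])
```

```text
[0.0013 0.     0.0801 0.0002 0.0015 0.0033] [ 0.4492 -0.0751  0.0911] 0.897211123989304
```

View pics/s11.png

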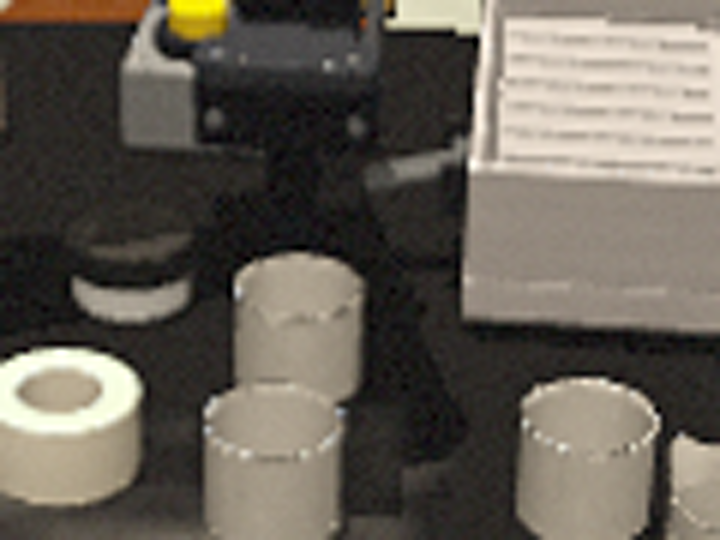

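Emit:
jog_arm --pt "-0.8 0.001 0 0.02 0 0 0" --pt "-0.8 0.001 0 0.04 0 0 0" --pt "-0.8 0.001 0 0.06 0 0 0" --pt "-0.8 0.001 0 0.07 0 0 0" --pt "-0.8 0.001 0 0.077 0 0 0" --pt "-0.8 0.001 0 0.077 0 0 0" --pt "-0.8 0.001 0 0.077 0 0 0" --pt "0 0.001 0 0.077 0 0 0" --pt "1 0.001 0 0.077 0 0 0" --pt "1 0.001 0 0.077 0 0 0"

```text
time_s: 10.37
tcp_pos: [0.4481, -0.0751, 0.0142]
ee_rot: [[-0.997, 0.072, 0.002], [0.072, 0.997, 0.0], [-0.002, 0.0, -1.0]]
wrist_force: [0.7, 0.4, -0.9]
gripper_width: 0.755
```

Run:
```python
from h import *
a=np.radians(-4.2);R=np.array([[np.cos(a),-np.sin(a)],[np.sin(a),np.cos(a)]]);C=np.array([.6033,.1198])
for y in (.095,0,-.095): print(R@[0,y]+C)
s=sense();print(s["tcp_pos"],s["gripper_width"],s["wrist_force"])
```

```text
[0.6103 0.2145]
[0.6033 0.1198]
[0.5963 0.0251]
[ 0.4481 -0.0751  0.0142] 0.7546819446671885 [ 0.7111  0.4176 -0.853 ]
```

Emit:
jog_arm --pt "1 0 0 0 0 0 0" --pt "1 0 0 0 0 0 0" --pt "1 0 0 0 0 0 0" --pt "1 0 0 0 0 0 0" --pt "1 0 0 -0.01 0 0 0" --pt "1 0 0 -0.03 0 0 0" --pt "1 0 0 -0.06 0 0 0" --pt "1 0 0 -0.1 0 0 0" --pt "1 0 0 -0.13 0 0 0" --pt "1 0 0 -0.15 0 0 0"

```text
time_s: 11.2
tcp_pos: [0.4485, -0.0752, 0.1664]
ee_rot: [[-0.997, 0.072, 0.004], [0.072, 0.997, 0.001], [-0.004, 0.001, -1.0]]
wrist_force: [0.2, 0.6, -1.2]
gripper_width: 0.655
```

Run:
```python
from h import *
s=capture("side");crop(s,"s12",270,130,420,242,5)
print(delta((.6103,.2145,.17),-4.3),sense()["tcp_pos"],sense()["gripper_width"],sense()["wrist_force"])
```

```text
[-0.1388  0.3003  0.0012  0.0012  0.0105  0.004 ] [ 0.4505 -0.0752  0.1694] 0.6538994159252463 [ 1.7626 -0.7286  1.8192]
```

View pics/s12.png

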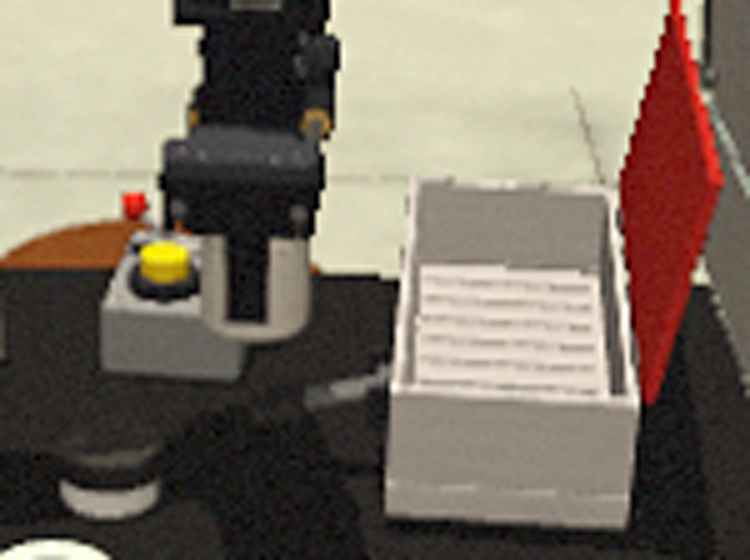

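Run:
```python
from h import *
s=capture("side")
f=lambda x,y:((x+.5)/5-.5+270,(y+.5)/5-.5+130)
P=[onz(s,*f(*p),.09) for p in ((393,390),(638,400),(413,179),(616,187))]
for p in P:print(p)
print(np.mean(P,0))
print(onz(s,*f(418,390),.03),onz(s,*f(606,390),.03))
```

```text
[ 0.5255 -0.0334  0.09  ]
[ 0.6609 -0.0387  0.09  ]
[0.5497 0.2759 0.09  ]
[0.6859 0.2705 0.09  ]
[0.6055 0.1186 0.09  ]
[0.5474 0.0834 0.03  ] [0.663  0.0891 0.03  ]
```

Emit:
jog_arm --pt "1 -0.02 0.04 0 0 0 0" --pt "1 -0.035 0.075 0 0 0 0" --pt "1 -0.05 0.11 0 0 0 0" --pt "1 -0.065 0.145 0 0 0 0" --pt "1 -0.08 0.18 0 0 0 0" --pt "1 -0.095 0.215 0 0 0 0" --pt "1 -0.11 0.25 0 0 0 0" --pt "1 -0.125 0.28 0 0 0 0" --pt "1 -0.139 0.3 0 0 0 0" --pt "1 -0.139 0.3 0 0 0 0"

```text
time_s: 12.13
tcp_pos: [0.6093, 0.2175, 0.1599]
ee_rot: [[-0.998, 0.069, -0.002], [0.069, 0.998, -0.001], [0.002, -0.001, -1.0]]
wrist_force: [0.5, 0.1, -1.7]
gripper_width: 0.651
```

Run:
```python
from h import *
capture("side");s=capture("side");crop(s,"s13",300,110,430,207,6)
print(delta((.611,.211,.052),-4.3),sense()["tcp_pos"],sense()["joint_velocities"])
```

```text
[-0.0049 -0.0026  0.1083 -0.0023 -0.0044  0.0033] [0.6068 0.2142 0.1603] [-1.1347 -1.9385 -1.6389  0.1261 -0.3714  0.0017]
```

View pics/s13.png

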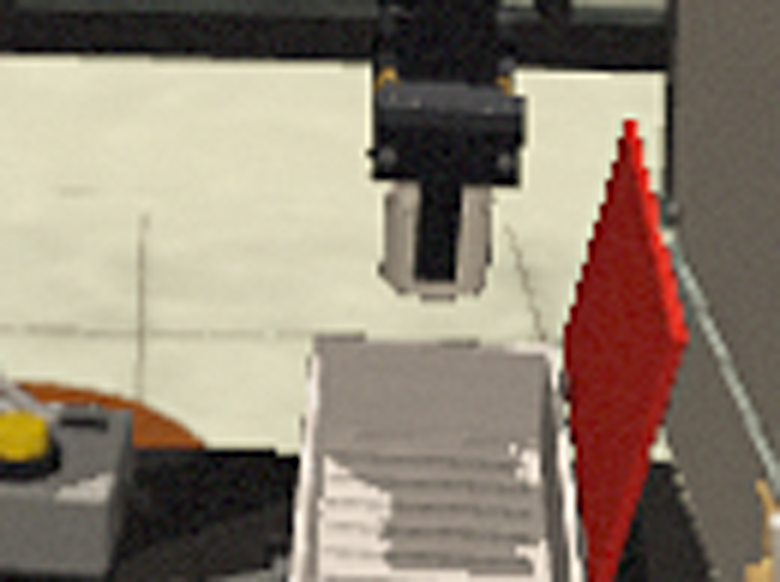

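Emit:
jog_arm --pt "1 -0.004 -0.003 0.02 0 0 0" --pt "1 -0.004 -0.003 0.04 0 0 0" --pt "1 -0.004 -0.003 0.06 0 0 0" --pt "1 -0.004 -0.003 0.075 0 0 0" --pt "1 -0.004 -0.003 0.09 0 0 0" --pt "1 -0.004 -0.003 0.1 0 0 0" --pt "1 -0.004 -0.003 0.107 0 0 0" --pt "1 -0.004 -0.003 0.108 0 0 0" --pt "1 -0.004 -0.003 0.108 0 0 0" --pt "1 -0.004 -0.003 0.108 0 0 0"

```text
time_s: 13.07
tcp_pos: [0.6121, 0.2107, 0.0563]
ee_rot: [[-0.997, 0.072, 0.001], [0.072, 0.997, 0.001], [-0.001, 0.001, -1.0]]
wrist_force: [0.1, -0.6, -0.3]
gripper_width: 0.655
```

Emit:
jog_arm --pt "1 0 0 0.001 0 0 0" --pt "1 0 0 0.002 0 0 0" --pt "1 0 0 0.003 0 0 0" --pt "1 0 0 0.004 0 0 0" --pt "1 0 0 0.005 0 0 0" --pt "1 0 0 0.006 0 0 0" --pt "1 0 0 0.007 0 0 0" --pt "1 0 0 0.0075 0 0 0" --pt "1 0 0 0.0075 0 0 0" --pt "1 0 0 0.0075 0 0 0"

```text
time_s: 13.9
tcp_pos: [0.6116, 0.2107, 0.0478]
ee_rot: [[-0.997, 0.072, -0.0], [0.072, 0.997, -0.0], [0.0, -0.0, -1.0]]
wrist_force: [-0.7, 0.5, -1.2]
gripper_width: 0.656
```

Emit:
jog_arm --pt "1 0 0 0.001 0 0 0" --pt "1 0 0 0.0015 0 0 0" --pt "1 0 0 0.002 0 0 0" --pt "1 0 0 0.0025 0 0 0" --pt "1 0 0 0.003 0 0 0" --pt "1 0 0 0.0035 0 0 0" --pt "1 0 0 0.004 0 0 0" --pt "1 0 0 0.004 0 0 0" --pt "1 0 0 0.004 0 0 0" --pt "1 0 0 0.004 0 0 0"

```text
time_s: 14.73
tcp_pos: [0.6116, 0.2106, 0.0441]
ee_rot: [[-0.997, 0.072, 0.0], [0.072, 0.997, 0.0], [-0.0, 0.0, -1.0]]
wrist_force: [-0.8, 0.8, 0.0]
gripper_width: 0.653
```

Run:
```python
from h import *
s=capture("side");crop(s,"s14",320,130,430,212,7)
st=sense();print(st["tcp_pos"],st["wrist_force"])
```

```text
[0.6116 0.2107 0.0441] [-0.5177  0.4787  1.2393]
```

View pics/s14.png

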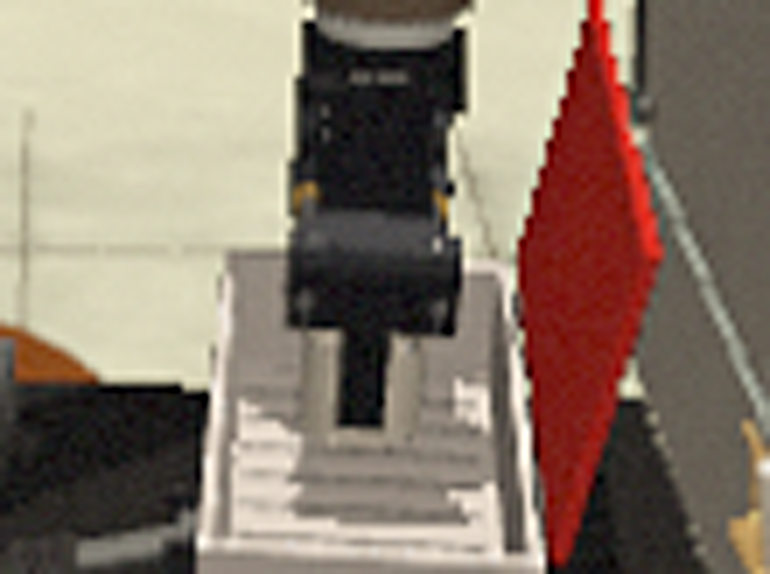

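Emit:
jog_arm --pt "1 0 0 0.0005 0 0 0" --pt "1 0 0 0.001 0 0 0" --pt "1 0 0 0.001 0 0 0" --pt "0 0 0 0.001 0 0 0" --pt "-0.4 0 0 0.001 0 0 0" --pt "-0.55 0 0 0.001 0 0 0" --pt "-0.55 0 0 0.001 0 0 0" --pt "-0.55 0 0 0.001 0 0 0" --pt "-0.55 0 0 0.001 0 0 0" --pt "-0.55 0 0 0.001 0 0 0"

```text
time_s: 15.62
tcp_pos: [0.6116, 0.2106, 0.0426]
ee_rot: [[-0.997, 0.072, -0.0], [0.072, 0.997, -0.0], [0.0, -0.0, -1.0]]
wrist_force: [-0.9, 0.3, 0.2]
gripper_width: 0.774
```

Emit:
jog_arm --pt "-0.55 0 0 0 0 0 0" --pt "-0.55 0 0 0 0 0 0" --pt "-0.55 0 0 -0.01 0 0 0" --pt "-0.55 0 0 -0.02 0 0 0" --pt "-0.55 0 0 -0.04 0 0 0" --pt "-0.55 0 0 -0.06 0 0 0" --pt "-0.55 0 0 -0.08 0 0 0" --pt "-0.55 0 0 -0.11 0 0 0" --pt "-0.55 0 0 -0.14 0 0 0" --pt "-0.55 0 0 -0.15 0 0 0"

```text
time_s: 16.45
tcp_pos: [0.6141, 0.2115, 0.2]
ee_rot: [[-0.997, 0.071, 0.01], [0.071, 0.997, 0.004], [-0.01, 0.005, -1.0]]
wrist_force: [-0.0, 0.5, 0.6]
gripper_width: 0.774
```

Run:
```python
from h import *
s=capture("side");crop(s,"s15",280,140,440,260,5)
t=capture("top");cv2.imwrite("pics/t15.png",t["frame"][:,:,::-1])
st=sense();print(st["tcp_pos"],st["wrist_force"],st["gripper_width"])
print("pitcher", [onz(s,x,305,.037) for x in (376,408)])
```

```text
[0.6131 0.2114 0.1973] [-0.5773  0.2062 -0.3358] 0.7717606197803053
pitcher [array([ 0.5763, -0.3862,  0.037 ]), array([ 0.6461, -0.3844,  0.037 ])]
```

View pics/s15.png

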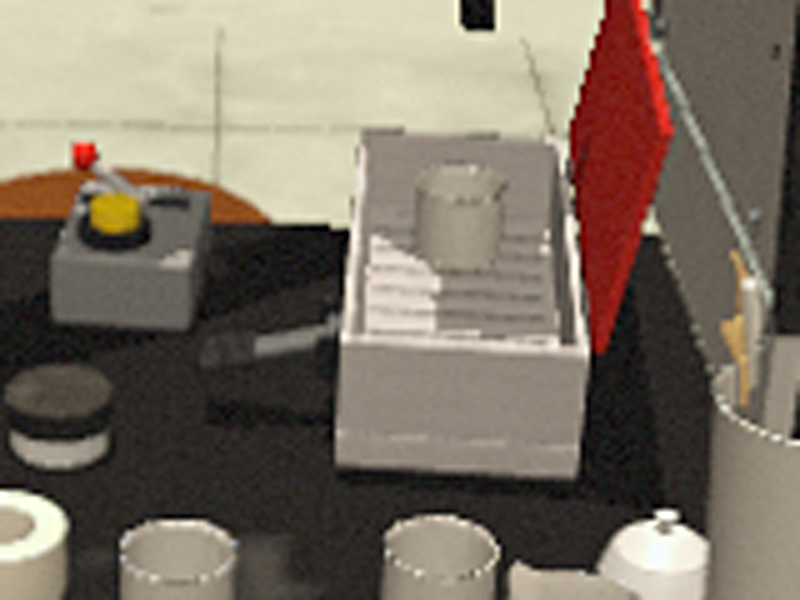

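View pics/t15.png

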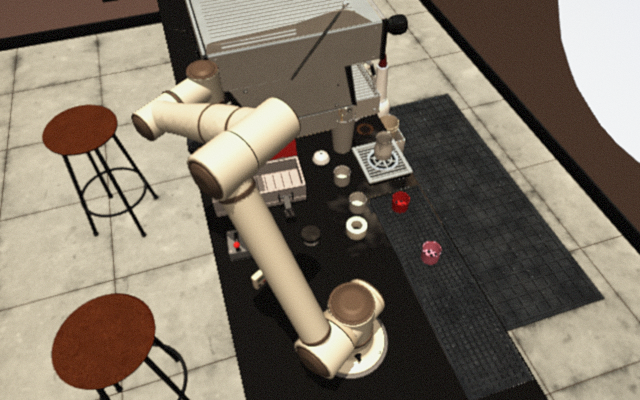

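Run:
```python
from h import *
t=capture("top");s=capture("side")
crop(s,"s16",270,230,420,330,5)
crop(t,"t16",300,100,420,190,6)
print(sense()["joints"])
```

```text
[  33.3086   25.2826    1.2068   -0.0477  -65.9386 -127.4471]
```

View pics/s16.png

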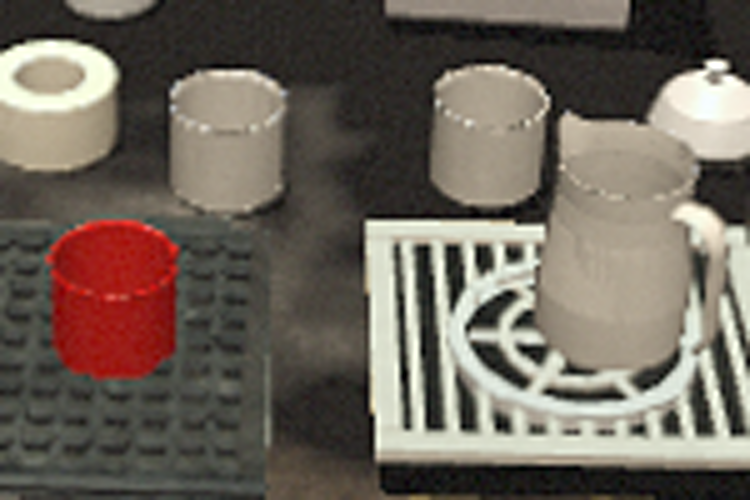

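View pics/t16.png

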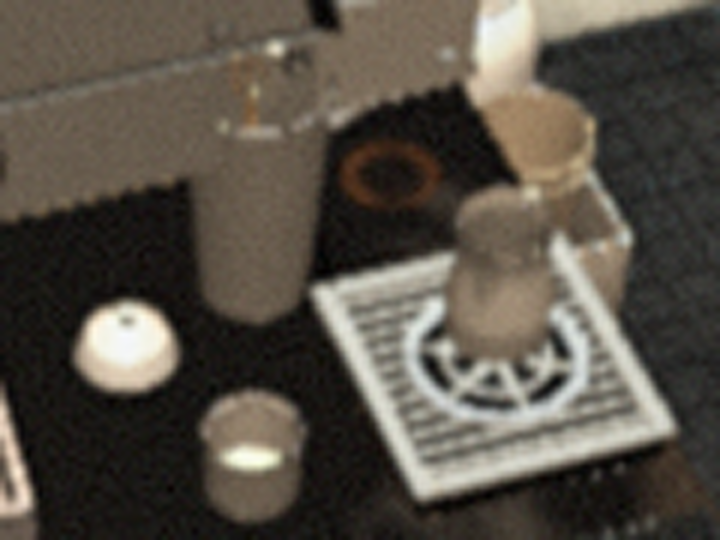

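Run:
```python
from h import *
t=capture("top");s=capture("side")
f=lambda x,y,k,o:((x+.5)/k-.5+o[0],(y+.5)/k-.5+o[1])
print("rinser nearleft",onz(t,*f(420,498,6,(300,100)),.037),"farleft",onz(t,*f(313,290,6,(300,100)),.037))
print("holder base front",onz(t,*f(250,320,6,(300,100)),0), onz(t,*f(200,280,6,(300,100)),0))
print("mat edge corner",onz(s,*f(268,222,5,(270,230)),.005))
print("red", onz(s,*f(113,258,5,(270,230)),.05))
for n,a in (("B",(229,101)),("C",(491,97))): print(n,onz(s,*f(*a,5,(270,230)),.05))
```

```text
rinser nearleft [ 0.5027 -0.2571  0.037 ] farleft [ 0.6834 -0.257   0.037 ]
holder base front [ 0.7052 -0.2237  0.    ] [ 0.7493 -0.2052  0.    ]
mat edge corner [ 0.4606 -0.2308  0.005 ]
red [ 0.3909 -0.325   0.05  ]
B [ 0.4396 -0.1908  0.05  ]
C [ 0.5719 -0.1814  0.05  ]
```

Run:
```python
from h import *
print(sense()["tcp_pos"],delta((.44,-.1885,.15),-60))
```

```text
[0.6106 0.2102 0.1912] [ 0.1412 -0.41    0.0422 -0.0028 -0.0019  0.9748]
```

Emit:
jog_arm --pt "-0.7 0.014 -0.041 0 0 0 0.1" --pt "-0.7 0.028 -0.08 0 0 0 0.2" --pt "-0.7 0.042 -0.12 0 0 0 0.3" --pt "-0.7 0.056 -0.16 0 0 0 0.4" --pt "-0.7 0.07 -0.2 0 0 0 0.5" --pt "-0.7 0.084 -0.24 0.01 0 0 0.6" --pt "-0.7 0.098 -0.28 0.02 0 0 0.7" --pt "-0.7 0.112 -0.32 0.03 0 0 0.8" --pt "-0.7 0.126 -0.36 0.04 0 0 0.9" --pt "-0.7 0.14 -0.4 0.04 0 0 0.975"

```text
time_s: 17.58
tcp_pos: [0.4446, -0.1689, 0.1508]
ee_rot: [[-0.496, 0.868, -0.005], [0.868, 0.496, 0.001], [0.003, -0.004, -1.0]]
wrist_force: [0.6, -0.0, 0.5]
gripper_width: 0.854
```

Run:
```python
from h import *
capture("side");s=capture("side");capture("side")
crop(s,"s17",260,180,400,285,5)
print(sense()["tcp_pos"],delta((.44,-.1885,.07),-60),sense()["joint_velocities"])
```

```text
[ 0.4453 -0.1698  0.1519] [-0.0138 -0.0136  0.0819 -0.0033 -0.0021 -0.005 ] [ 3.4802 -0.0434  2.0284  0.0841  0.2264 -0.046 ]
```

View pics/s17.png

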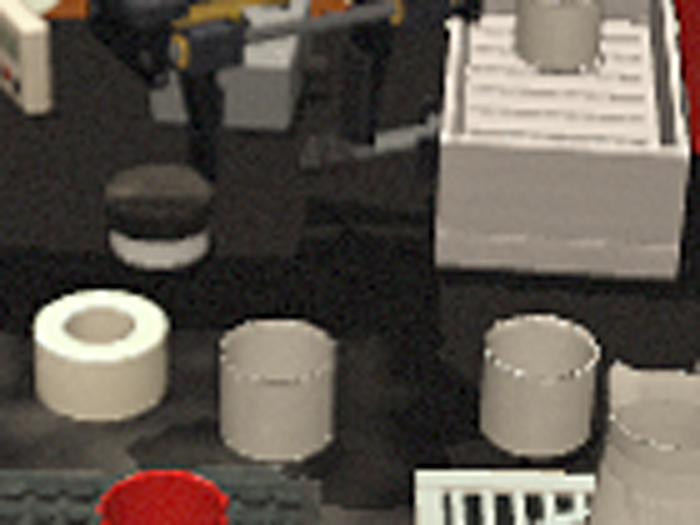

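Emit:
jog_arm --pt "-0.7 -0.014 -0.0136 0.02 0 0 0" --pt "-0.7 -0.014 -0.0136 0.04 0 0 0" --pt "-0.7 -0.014 -0.0136 0.06 0 0 0" --pt "-0.7 -0.014 -0.0136 0.07 0 0 0" --pt "-0.7 -0.014 -0.0136 0.08 0 0 0" --pt "-0.7 -0.014 -0.0136 0.08 0 0 0" --pt "-0.7 -0.014 -0.0136 0.08 0 0 0" --pt "-0.7 -0.014 -0.0136 0.08 0 0 0" --pt "-0.7 -0.014 -0.0136 0.08 0 0 0" --pt "-0.7 -0.014 -0.0136 0.08 0 0 0"

```text
time_s: 18.57
tcp_pos: [0.4435, -0.1865, 0.0741]
ee_rot: [[-0.5, 0.866, 0.002], [0.866, 0.5, -0.0], [-0.001, 0.001, -1.0]]
wrist_force: [0.3, -0.9, 1.2]
gripper_width: 0.85
```

Run:
```python
from h import *
s=capture("side")
crop(s,"s18",260,180,400,285,5)
print(sense()["tcp_pos"],delta((.44,-.1885,.0135),-60))
```

```text
[ 0.4433 -0.1865  0.0741] [ 0.     -0.0039  0.0606  0.0012  0.0008  0.0003]
```

View pics/s18.png

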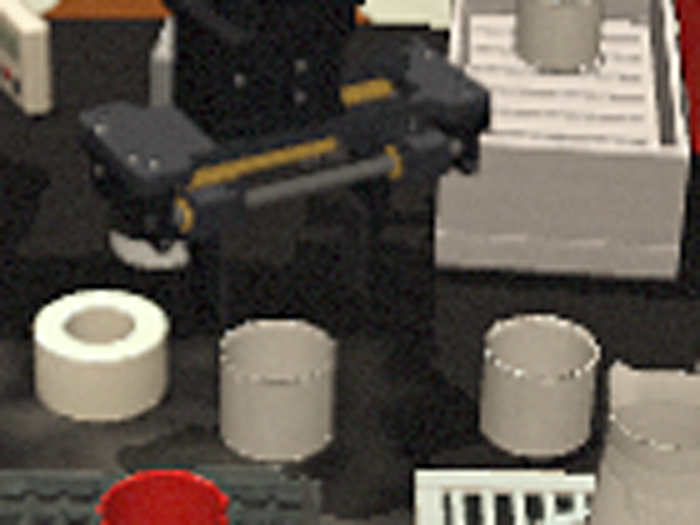

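Emit:
jog_arm --pt "-0.7 0 -0.004 0.01 0 0 0" --pt "-0.7 0 -0.004 0.025 0 0 0" --pt "-0.7 0 -0.004 0.04 0 0 0" --pt "-0.7 0 -0.004 0.05 0 0 0" --pt "-0.7 0 -0.004 0.06 0 0 0" --pt "-0.7 0 -0.004 0.0605 0 0 0" --pt "-0.7 0 -0.004 0.0605 0 0 0" --pt "0 0 -0.004 0.0605 0 0 0" --pt "1 0 -0.004 0.0605 0 0 0" --pt "1 0 -0.004 0.0605 0 0 0"

```text
time_s: 19.45
tcp_pos: [0.4399, -0.1887, 0.0137]
ee_rot: [[-0.5, 0.866, 0.002], [0.866, 0.5, -0.0], [-0.001, 0.001, -1.0]]
wrist_force: [-0.7, -0.2, -0.4]
gripper_width: 0.704
```

Emit:
jog_arm --pt "1 0 0 0 0 0 0" --pt "1 0 0 0 0 0 0" --pt "1 0 0 0 0 0 0" --pt "1 0 0 0 0 0 0" --pt "1 0 0 -0.01 0 0 0" --pt "1 0 0 -0.03 0 0 0" --pt "1 0 0 -0.06 0 0 0" --pt "1 0 0 -0.1 0 0 0" --pt "1 0 0 -0.13 0 0 0" --pt "1 0 0 -0.15 0 0 0"

```text
time_s: 20.28
tcp_pos: [0.4403, -0.1888, 0.1659]
ee_rot: [[-0.5, 0.866, 0.004], [0.866, 0.5, -0.001], [-0.003, 0.003, -1.0]]
wrist_force: [0.4, 0.3, -1.6]
gripper_width: 0.65
```

Run:
```python
from h import *
s=capture("side")
crop(s,"s19",260,130,420,250,5)
print(sense()["tcp_pos"],sense()["gripper_width"],delta((.6045,.1195,.165),-4.2))
```

```text
[ 0.4423 -0.1893  0.169 ] 0.6542229737251264 [ 0.186   0.295   0.005   0.0037  0.0103 -0.9729]
```

View pics/s19.png

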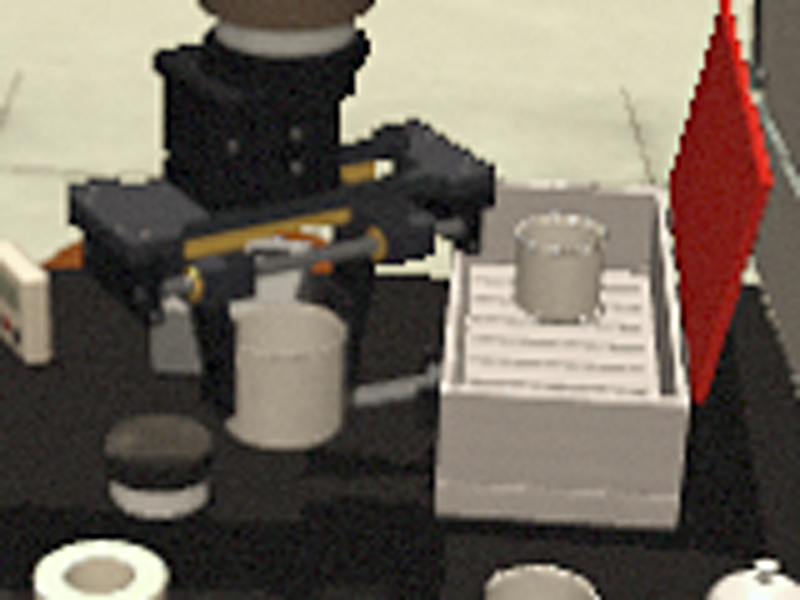

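Emit:
jog_arm --pt "1 0.018 0.029 -0.01 0 0 -0.12" --pt "1 0.036 0.058 -0.01 0 0 -0.24" --pt "1 0.055 0.087 -0.01 0 0 -0.36" --pt "1 0.074 0.117 -0.01 0 0 -0.48" --pt "1 0.092 0.147 -0.01 0 0 -0.6" --pt "1 0.11 0.176 -0.01 0 0 -0.72" --pt "1 0.13 0.206 -0.01 0 0 -0.84" --pt "1 0.148 0.235 0 0 0 -0.95" --pt "1 0.167 0.265 0.005 0 0 -0.973" --pt "1 0.186 0.295 0.005 0 0 -0.973"

```text
time_s: 21.17
tcp_pos: [0.6008, 0.1212, 0.1552]
ee_rot: [[-0.997, 0.074, -0.005], [0.074, 0.997, -0.001], [0.005, -0.001, -1.0]]
wrist_force: [-0.0, -0.8, -2.3]
gripper_width: 0.654
```

Run:
```python
from h import *
for i in range(4): s=capture("side")
crop(s,"s20",300,110,430,207,6)
print(sense()["tcp_pos"],sense()["gripper_width"],delta((.6045,.1195,.0435),-4.2))
```

```text
[0.6013 0.1206 0.1562] 0.6520659731583951 [-0.0036 -0.0008  0.1127 -0.001  -0.0027  0.0003]
```

View pics/s20.png

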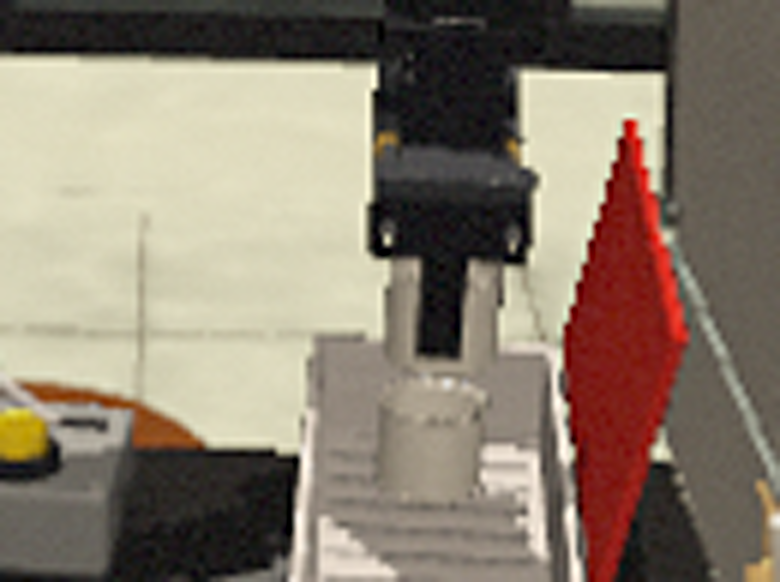

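Emit:
jog_arm --pt "1 -0.004 0 0.02 0 0 0" --pt "1 -0.004 0 0.04 0 0 0" --pt "1 -0.004 0 0.06 0 0 0" --pt "1 -0.004 0 0.075 0 0 0" --pt "1 -0.004 0 0.09 0 0 0" --pt "1 -0.004 0 0.1 0 0 0" --pt "1 -0.004 0 0.104 0 0 0" --pt "1 -0.004 0 0.106 0 0 0" --pt "1 -0.004 0 0.106 0 0 0" --pt "1 -0.004 0 0.106 0 0 0"

```text
time_s: 22.2
tcp_pos: [0.6064, 0.1197, 0.0529]
ee_rot: [[-0.997, 0.074, 0.002], [0.074, 0.997, 0.001], [-0.002, 0.001, -1.0]]
wrist_force: [0.7, -0.0, -2.0]
gripper_width: 0.645
```

Emit:
jog_arm --pt "1 0 0 0.001 0 0 0" --pt "1 0 0 0.002 0 0 0" --pt "1 0 0 0.003 0 0 0" --pt "1 0 0 0.004 0 0 0" --pt "1 0 0 0.0045 0 0 0" --pt "1 0 0 0.005 0 0 0" --pt "1 0 0 0.0055 0 0 0" --pt "1 0 0 0.006 0 0 0" --pt "1 0 0 0.006 0 0 0" --pt "1 0 0 0.006 0 0 0"

```text
time_s: 23.03
tcp_pos: [0.6059, 0.1196, 0.0459]
ee_rot: [[-0.997, 0.074, -0.0], [0.074, 0.997, -0.0], [0.0, -0.0, -1.0]]
wrist_force: [0.8, 0.3, -1.7]
gripper_width: 0.654
```

Emit:
jog_arm --pt "1 0 0 0.0005 0 0 0" --pt "1 0 0 0.001 0 0 0" --pt "1 0 0 0.0015 0 0 0" --pt "1 0 0 0.002 0 0 0" --pt "1 0 0 0.0025 0 0 0" --pt "1 0 0 0.003 0 0 0" --pt "1 0 0 0.003 0 0 0" --pt "1 0 0 0.003 0 0 0" --pt "1 0 0 0.003 0 0 0" --pt "1 0 0 0.003 0 0 0"

```text
time_s: 23.87
tcp_pos: [0.6059, 0.1196, 0.0437]
ee_rot: [[-0.997, 0.074, 0.0], [0.074, 0.997, -0.0], [-0.0, 0.0, -1.0]]
wrist_force: [-3.0, 0.2, 5.9]
gripper_width: 0.653
```

Emit:
jog_arm --pt "0.2 0 0 0 0 0 0" --pt "-0.2 0 0 0 0 0 0" --pt "-0.55 0 0 0 0 0 0" --pt "-0.55 0 0 0 0 0 0" --pt "-0.55 0 0 0 0 0 0" --pt "-0.55 0 0 0 0 0 0" --pt "-0.55 0 0 0 0 0 0" --pt "-0.55 0 0 -0.01 0 0 0" --pt "-0.55 0 0 -0.025 0 0 0" --pt "-0.55 0 0 -0.04 0 0 0"

```text
time_s: 24.7
tcp_pos: [0.6057, 0.1195, 0.0835]
ee_rot: [[-0.997, 0.074, -0.001], [0.074, 0.997, -0.001], [0.001, -0.001, -1.0]]
wrist_force: [-0.3, 0.9, 0.2]
gripper_width: 0.776
```

Run:
```python
from h import *
s=sense();print(s["tcp_pos"],s["gripper_width"],delta((.572,-.1795,.16),-60))
```

```text
[0.6057 0.1195 0.0835] 0.7756831874189678 [ 0.0116 -0.3007 -0.0763 -0.0009 -0.0004  0.9731]
```

Emit:
jog_arm --pt "-0.55 0 0 -0.04 0 0 0" --pt "-0.55 0 0 -0.08 0 0 0" --pt "-0.55 0.002 -0.04 -0.08 0 0 0" --pt "-0.6 0.004 -0.08 -0.08 0 0 0.1" --pt "-0.7 0.006 -0.12 -0.08 0 0 0.2" --pt "-0.7 0.008 -0.16 -0.08 0 0 0.3" --pt "-0.7 0.01 -0.2 -0.08 0 0 0.42" --pt "-0.7 0.012 -0.24 -0.08 0 0 0.54" --pt "-0.7 0.012 -0.28 -0.076 0 0 0.66" --pt "-0.7 0.012 -0.3 -0.076 0 0 0.78"

```text
time_s: 25.53
tcp_pos: [0.5705, -0.1822, 0.1593]
ee_rot: [[-0.65, 0.76, -0.0], [0.76, 0.65, -0.0], [-0.0, -0.0, -1.0]]
wrist_force: [0.8, 0.9, -1.6]
gripper_width: 0.85
```

Emit:
jog_arm --pt "-0.7 0 0 0 0 0 0.1" --pt "-0.7 0 0 0 0 0 0.193" --pt "-0.7 0 0 0 0 0 0.193" --pt "-0.7 0 0 0 0 0 0.193" --pt "-0.7 0 0 0 0 0 0.193" --pt "-0.7 0 0 0 0 0 0.193" --pt "-0.7 0 0 0 0 0 0.193" --pt "-0.7 0 0 0 0 0 0.193" --pt "-0.7 0 0 0 0 0 0.193" --pt "-0.7 0 0 0 0 0 0.193"

```text
time_s: 26.37
tcp_pos: [0.5717, -0.1785, 0.1589]
ee_rot: [[-0.5, 0.866, -0.0], [0.866, 0.5, -0.0], [0.0, -0.0, -1.0]]
wrist_force: [0.0, -0.2, -0.1]
gripper_width: 0.846
```

Run:
```python
from h import *
s=capture("side")
crop(s,"s21",280,150,440,285,5)
print(sense()["tcp_pos"],sense()["gripper_width"],delta((.572,-.1795,.0135),-60))
```

```text
[ 0.5717 -0.1785  0.1589] 0.8474182034852558 [-0.001  -0.0002  0.1454 -0.0001 -0.      0.0004]
```

View pics/s21.png

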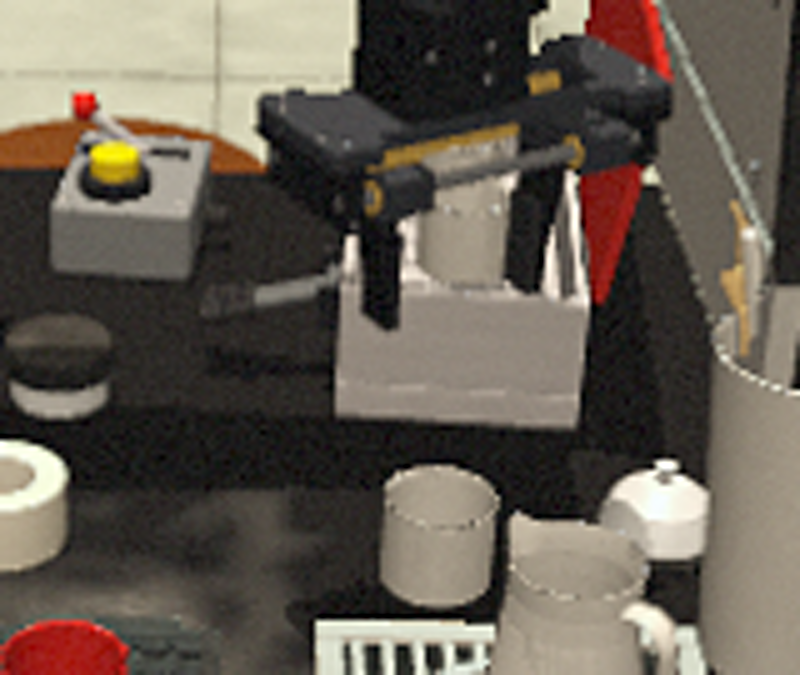

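Emit:
jog_arm --pt "-0.7 -0.001 0 0.02 0 0 0" --pt "-0.7 -0.001 0 0.045 0 0 0" --pt "-0.7 -0.001 0 0.07 0 0 0" --pt "-0.7 -0.001 0 0.095 0 0 0" --pt "-0.7 -0.001 0 0.115 0 0 0" --pt "-0.7 -0.001 0 0.13 0 0 0" --pt "-0.7 -0.001 0 0.14 0 0 0" --pt "-0.7 -0.001 0 0.1452 0 0 0" --pt "-0.7 -0.001 0 0.1452 0 0 0" --pt "-0.7 -0.001 0 0.1452 0 0 0"

```text
time_s: 27.25
tcp_pos: [0.5727, -0.1796, 0.0143]
ee_rot: [[-0.5, 0.866, 0.001], [0.866, 0.5, -0.0], [-0.001, 0.001, -1.0]]
wrist_force: [-0.3, -0.7, 0.7]
gripper_width: 0.853
```

Emit:
jog_arm --pt "0 0 0 0 0 0 0" --pt "1 0 0 0 0 0 0" --pt "1 0 0 0 0 0 0" --pt "1 0 0 0 0 0 0" --pt "1 0 0 0 0 0 0" --pt "1 0 0 0 0 0 0" --pt "1 0 0 -0.01 0 0 0" --pt "1 0 0 -0.03 0 0 0" --pt "1 0 0 -0.06 0 0 0" --pt "1 0 0 -0.1 0 0 0"

```text
time_s: 28.08
tcp_pos: [0.5696, -0.1791, 0.112]
ee_rot: [[-0.499, 0.866, -0.008], [0.866, 0.499, 0.001], [0.005, -0.006, -1.0]]
wrist_force: [0.2, -0.3, -1.3]
gripper_width: 0.653
```

Run:
```python
from h import *
s=capture("side")
crop(s,"s22",280,150,440,270,5)
print(sense()["tcp_pos"],sense()["gripper_width"],delta((.598,.0277,.16),-4.2))
```

```text
[ 0.5759 -0.1806  0.1232] 0.6517816326728831 [ 0.1688  0.124  -0.0373  0.0032  0.0119 -0.9717]
```

View pics/s22.png

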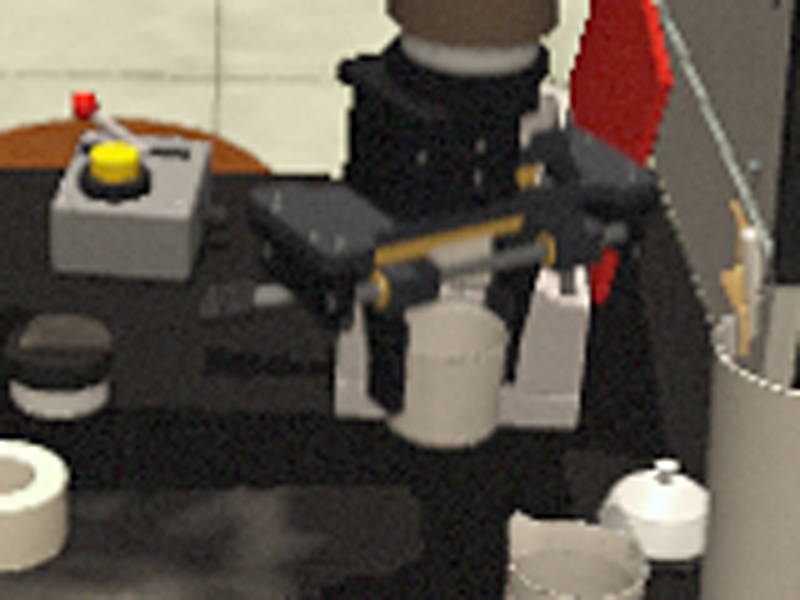

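Emit:
jog_arm --pt "1 0 0 -0.03 0 0 -0.12" --pt "1 0 0 -0.05 0 0 -0.24" --pt "1 0.01 0.007 -0.05 0 0 -0.36" --pt "1 0.03 0.022 -0.05 0 0 -0.48" --pt "1 0.05 0.036 -0.05 0 0 -0.6" --pt "1 0.075 0.055 -0.05 0 0 -0.72" --pt "1 0.1 0.073 -0.05 0 0 -0.84" --pt "1 0.125 0.092 -0.05 0 0 -0.95" --pt "1 0.15 0.11 -0.045 0 0 -0.972" --pt "1 0.169 0.124 -0.04 0 0 -0.972"

```text
time_s: 28.97
tcp_pos: [0.595, 0.0311, 0.1541]
ee_rot: [[-0.997, 0.073, 0.001], [0.073, 0.997, 0.001], [-0.001, 0.001, -1.0]]
wrist_force: [-1.1, -0.9, -1.0]
gripper_width: 0.65
```

Run:
```python
from h import *
for i in range(4): s=capture("side")
crop(s,"s23",300,110,430,207,6)
print(sense()["tcp_pos"],sense()["gripper_width"],delta((.5975,.027,.0435),-4.2))
```

```text
[0.5946 0.0293 0.1535] 0.650861530662258 [-0.0031 -0.0021  0.11   -0.0003 -0.0009 -0.0006]
```

View pics/s23.png

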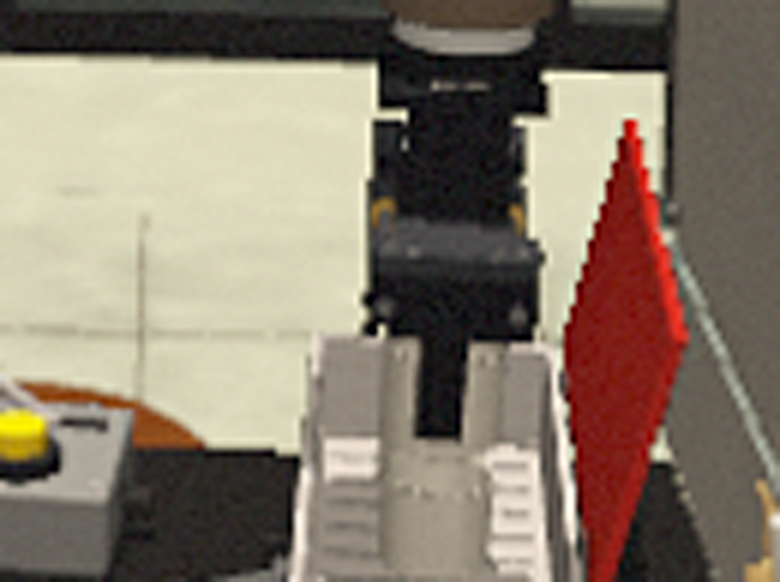

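Emit:
jog_arm --pt "1 -0.003 -0.002 0.02 0 0 0" --pt "1 -0.003 -0.002 0.04 0 0 0" --pt "1 -0.003 -0.002 0.06 0 0 0" --pt "1 -0.003 -0.002 0.075 0 0 0" --pt "1 -0.003 -0.002 0.09 0 0 0" --pt "1 -0.003 -0.002 0.099 0 0 0" --pt "1 -0.003 -0.002 0.103 0 0 0" --pt "1 -0.003 -0.002 0.105 0 0 0" --pt "1 -0.003 -0.002 0.105 0 0 0" --pt "1 -0.003 -0.002 0.105 0 0 0"

```text
time_s: 30.0
tcp_pos: [0.5985, 0.0266, 0.0496]
ee_rot: [[-0.997, 0.075, 0.002], [0.075, 0.997, 0.0], [-0.002, 0.0, -1.0]]
wrist_force: [0.1, 0.3, -1.1]
gripper_width: 0.654
```

Emit:
jog_arm --pt "1 0 0 0.001 0 0 0" --pt "1 0 0 0.002 0 0 0" --pt "1 0 0 0.003 0 0 0" --pt "1 0 0 0.0035 0 0 0" --pt "1 0 0 0.004 0 0 0" --pt "1 0 0 0.0045 0 0 0" --pt "1 0 0 0.005 0 0 0" --pt "1 0 0 0.005 0 0 0" --pt "1 0 0 0.005 0 0 0" --pt "1 0 0 0.005 0 0 0"

```text
time_s: 30.83
tcp_pos: [0.5979, 0.0267, 0.0446]
ee_rot: [[-0.997, 0.075, 0.0], [0.075, 0.997, -0.0], [-0.0, -0.0, -1.0]]
wrist_force: [-2.7, 0.6, 5.6]
gripper_width: 0.654
```

Contact (5.6 N); release.

Emit:
jog_arm --pt "0.2 0 0 0 0 0 0" --pt "-0.2 0 0 0 0 0 0" --pt "-0.55 0 0 0 0 0 0" --pt "-0.55 0 0 0 0 0 0" --pt "-0.55 0 0 0 0 0 0" --pt "-0.55 0 0 0 0 0 0" --pt "-0.55 0 0 0 0 0 0" --pt "-0.55 0 0 -0.01 0 0 0" --pt "-0.55 0 0 -0.025 0 0 0" --pt "-0.55 0 0 -0.04 0 0 0"

```text
time_s: 31.67
tcp_pos: [0.5977, 0.0265, 0.0843]
ee_rot: [[-0.997, 0.075, -0.001], [0.075, 0.997, -0.001], [0.001, -0.001, -1.0]]
wrist_force: [-0.4, 0.7, 0.2]
gripper_width: 0.773
```

Emit:
jog_arm --pt "-0.55 0 0 -0.03 0 0 0" --pt "-0.5 0 0 -0.06 0 0 0" --pt "-0.4 0.03 0.006 -0.08 0 0 0" --pt "-0.3 0.06 0.01 -0.08 0 0 0" --pt "-0.3 0.1 0.01 -0.08 0 0 0" --pt "-0.3 0.135 0.01 -0.08 0 0 0" --pt "-0.3 0.135 0.01 -0.08 0 0 0" --pt "-0.3 0.135 0.01 -0.08 0 0 0" --pt "-0.3 0.135 0.01 -0.08 0 0 0" --pt "-0.3 0.135 0.01 -0.08 0 0 0"

```text
time_s: 32.5
tcp_pos: [0.4653, 0.0471, 0.1643]
ee_rot: [[-0.997, 0.075, 0.002], [0.075, 0.997, 0.0], [-0.002, 0.001, -1.0]]
wrist_force: [0.7, -0.6, -0.5]
gripper_width: 0.657
```

Run:
```python
from h import *
s=capture("side");t=capture("top")
crop(s,"s24",280,130,420,235,5);crop(t,"t24",190,130,350,250,5)
print(sense()["tcp_pos"],sense()["gripper_width"])
cv2.imwrite("pics/s24f.png",s["frame"][:,:,::-1])
```

```text
[0.465  0.0469 0.1637] 0.6494552180170617
```

View pics/s24.png

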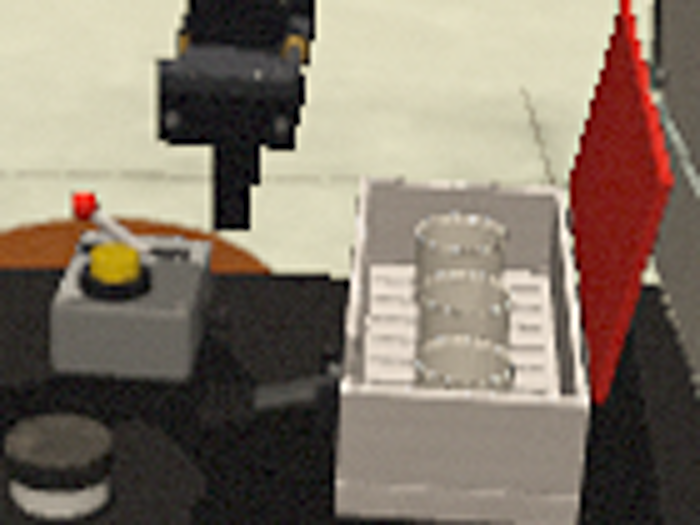

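View pics/t24.png

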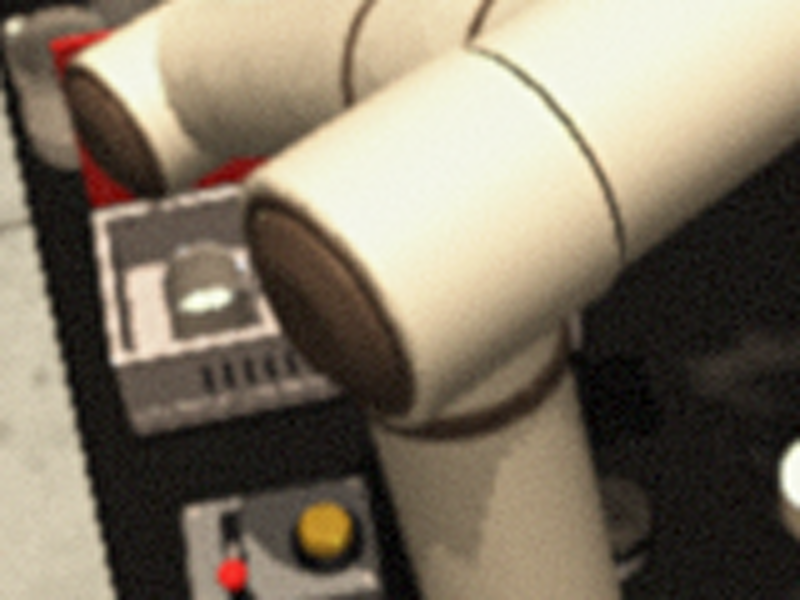

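View pics/s24f.png

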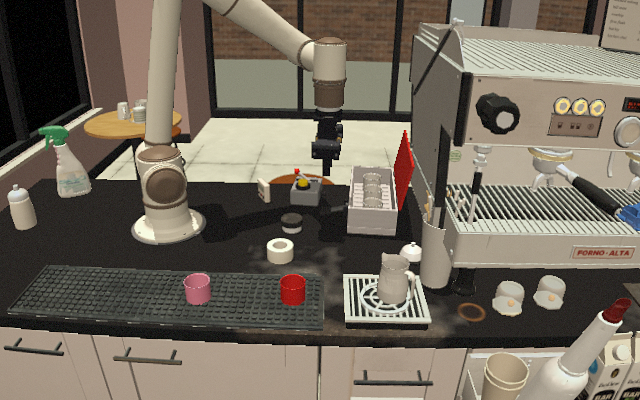

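Run:
```python
import cv2,numpy as np
im=cv2.imread("pics/t15.png")[180:230,255:325].astype(float);im=np.clip(im*2.5,0,255).astype(np.uint8)
cv2.imwrite("pics/t25.png",cv2.resize(im,None,fx=11,fy=11,interpolation=cv2.INTER_CUBIC))
im=cv2.imread("pics/s24f.png")[190:230,300:360].astype(float);im=np.clip(im*2.5,0,255).astype(np.uint8)
cv2.imwrite("pics/s25.png",cv2.resize(im,None,fx=12,fy=12,interpolation=cv2.INTER_CUBIC))
```

```text
(no output)
```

View pics/t25.png

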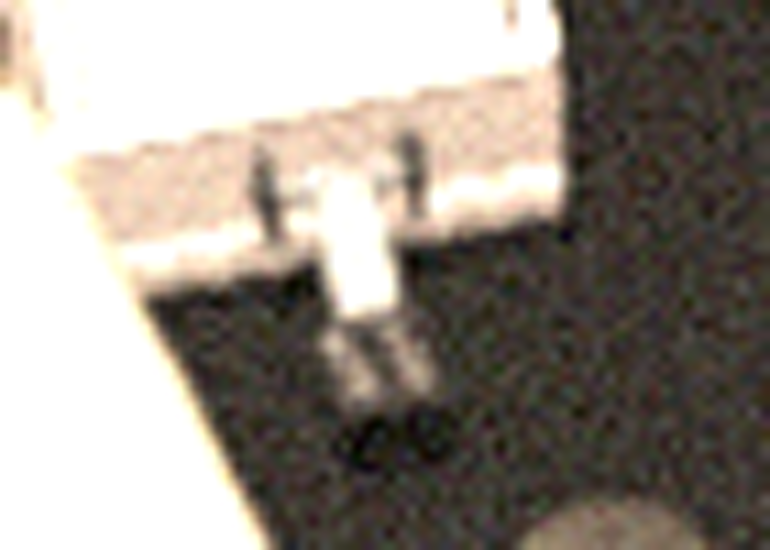

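View pics/s25.png

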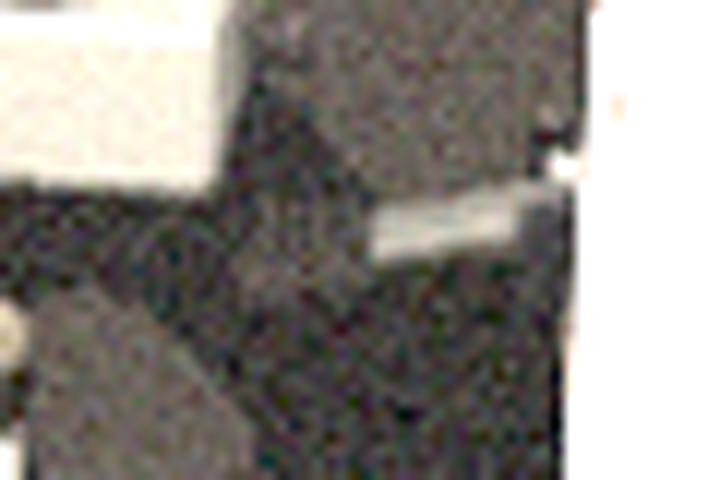

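Run:
```python
from h import *
t=capture("top");s=capture("side")
f=lambda x,y,k,o:((x+.5)/k-.5+o[0],(y+.5)/k-.5+o[1])
o=(255,180)
print("pad",onz(t,*f(380,360,11,o),.043)); print("sides",onz(t,*f(336,367,11,o),.043),onz(t,*f(424,353,11,o),.043))
print("lever end/pad joint",onz(t,*f(365,315,11,o),.047),"side joint x",onz(s,*f(372,230,12,(300,190)),.047))
print("brackets",onz(t,*f(265,205,11,o),.055),onz(t,*f(412,180,11,o),.055))
print("pad left end side",onz(s,*f(240,250,12,(300,190)),.04))
print(delta((.4625,.0435,.06),-4.2))
```

```text
pad [0.463  0.0485 0.043 ]
sides [0.4647 0.062  0.043 ] [0.4612 0.035  0.043 ]
lever end/pad joint [0.4781 0.0488 0.047 ] side joint x [0.4778 0.04   0.047 ]
brackets [0.5233 0.0677 0.055 ] [0.5183 0.0218 0.055 ]
pad left end side [0.4454 0.0411 0.04  ]
[ 0.0019 -0.0034  0.1035 -0.0003 -0.0004 -0.0025]
```

Run:
```python
from h import *
print(sense()["tcp_pos"],delta((.462,.0487,.07),-4.2))
```

```text
[0.4647 0.0467 0.1635] [ 0.0028  0.0018  0.0935 -0.0003 -0.0004 -0.0025]
```

Emit:
jog_arm --pt "-0.3 0.003 0.002 0.02 0 0 0" --pt "-0.3 0.003 0.002 0.03 0 -0.1 0" --pt "-0.3 0.003 0.002 0.04 0 -0.2 0" --pt "-0.3 0.003 0.002 0.05 0 -0.3 0" --pt "-0.3 0.003 0.002 0.06 0 -0.3 0" --pt "-0.3 0.003 0.002 0.06 0 -0.3 0" --pt "-0.3 0.003 0.002 0.06 0 -0.3 0" --pt "-0.3 0.003 0.002 0.06 0 -0.3 0" --pt "-0.3 0.003 0.002 0.06 0 -0.3 0" --pt "-0.3 0.003 0.002 0.06 0 -0.3 0"

```text
time_s: 33.53
tcp_pos: [0.4634, 0.0499, 0.1051]
ee_rot: [[-0.952, 0.076, 0.297], [0.073, 0.997, -0.021], [-0.298, 0.002, -0.955]]
wrist_force: [0.2, 0.2, 0.2]
gripper_width: 0.65
```

```bash
cat >> h.py <<'E'
def R_tilt(yaw,th): return R_of(yaw)@Ro.from_rotvec([0,th,0]).as_matrix()
def tcp_for_grasp(G,R): return np.array(G)+.019*R[:,2]
E
python3 - <<'E'
from h import *
s=capture("side");crop(s,"s26",270,140,390,230,6)
st=sense();R=R_tilt(-4.2,-.3)
print(st["tcp_pos"],st["ee_rot"][:,2],R[:,2]);p=tcp_for_grasp((.4623,.0487,.0385),R);print(p,delta(p,R=R))
E
```

```text
[0.4629 0.0497 0.1048] [ 0.2969 -0.021  -0.9547] [ 0.2947 -0.0216 -0.9553]
[0.4679 0.0483 0.0203] [ 0.0203 -0.0012  0.0822  0.0008  0.0022 -0.003 ]
```

View pics/s26.png

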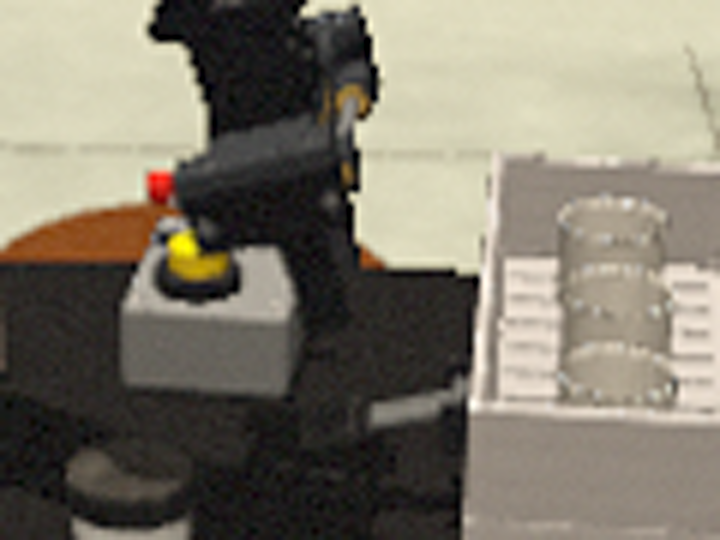

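Emit:
jog_arm --pt "-0.3 0.004 -0.001 0.015 0 0 0" --pt "-0.3 0.008 -0.001 0.03 0 0 0" --pt "-0.3 0.012 -0.001 0.045 0 0 0" --pt "-0.3 0.016 -0.001 0.06 0 0 0" --pt "-0.3 0.018 -0.001 0.07 0 0 0" --pt "-0.3 0.019 -0.001 0.078 0 0 0" --pt "-0.3 0.02 -0.001 0.082 0 0 0" --pt "-0.3 0.02 -0.001 0.082 0 0 0" --pt "-0.3 0.02 -0.001 0.082 0 0 0" --pt "-0.3 0.02 -0.001 0.082 0 0 0"

```text
time_s: 34.42
tcp_pos: [0.4542, 0.0524, 0.0578]
ee_rot: [[-0.962, 0.083, 0.259], [0.072, 0.996, -0.051], [-0.263, -0.031, -0.964]]
wrist_force: [0.1, -0.2, 1.1]
gripper_width: 0.652
```

Run:
```python
from h import *
s=capture("side");crop(s,"s27",300,160,380,220,9)
st=sense();R=R_tilt(-4.2,-.3)
print(st["tcp_pos"],st["wrist_force"]);p=tcp_for_grasp((.4623,.0487,.0385),R);print(p,delta(p,R=R))
```

```text
[0.4542 0.0524 0.0579] [-0.2658  0.2206  0.1882]
[0.4679 0.0483 0.0203] [-0.0036 -0.0018  0.0399 -0.032  -0.0343 -0.0007]
```

View pics/s27.png

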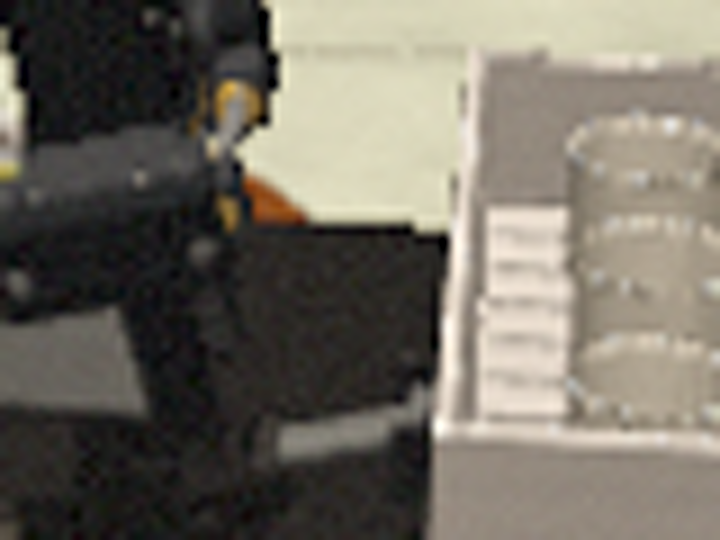

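Run:
```python
from h import *
st=sense();print(st["joints"]);R=R_tilt(-4.2,0)
p=tcp_for_grasp((.4623,.0487,.0385),R);print(p,delta(p+[0,0,.03],R=R),delta(p,R=R))
```

```text
[  21.3664   11.5351  -61.2106   62.7612   -9.1992 -177.4084]
[0.4623 0.0487 0.0195] [-0.0059 -0.0027  0.0103 -0.0317  0.2657 -0.0055] [ 0.002  -0.0018  0.0393 -0.0317  0.2657 -0.0055]
```

Emit:
jog_arm --pt "-0.3 0 0 -0.02 0 0 0" --pt "-0.3 0 0 -0.04 0 0.05 0" --pt "-0.3 0 0 -0.06 -0.03 0.1 0" --pt "-0.3 0 0 -0.08 -0.03 0.15 0" --pt "-0.3 0 0 -0.09 -0.03 0.2 0" --pt "-0.3 0 0 -0.09 -0.03 0.266 0" --pt "-0.3 0 0 -0.09 -0.03 0.266 0" --pt "-0.3 0 0 -0.09 -0.03 0.266 0" --pt "-0.3 0 0 -0.09 -0.03 0.266 0" --pt "-0.3 0 0 -0.09 -0.03 0.266 0"

```text
time_s: 35.3
tcp_pos: [0.4294, 0.056, 0.1435]
ee_rot: [[-0.997, 0.079, -0.003], [0.079, 0.997, -0.003], [0.002, -0.003, -1.0]]
wrist_force: [-0.4, 0.1, 0.3]
gripper_width: 0.65
```

Run:
```python
from h import *
st=sense();print(st["joints"],st["tcp_pos"],st["ee_rot"]);
```

```text
[  29.1302    8.0801  -31.7458    0.0885  -50.3874 -123.7236] [0.4294 0.056  0.1435] [[-0.9969  0.0791 -0.0027]
 [ 0.0791  0.9969 -0.0029]
 [ 0.0024 -0.0031 -1.    ]]
```

Run:
```python
from h import *
print(delta((.4623,.0487,.0195),-4.2))
```

```text
[-0.0336 -0.0043  0.1239 -0.003  -0.0024 -0.0059]
```

Emit:
jog_arm --pt "-0.3 -0.03 -0.004 0.0 0 0 0" --pt "-0.3 -0.0336 -0.004 0.02 0 0 0" --pt "-0.3 -0.0336 -0.004 0.04 0 0 0" --pt "-0.3 -0.0336 -0.004 0.06 0 0 0" --pt "-0.3 -0.0336 -0.004 0.07 0 0 0" --pt "-0.3 -0.0336 -0.004 0.07 0 0 0" --pt "-0.3 -0.0336 -0.004 0.07 0 0 0" --pt "-0.3 -0.0336 -0.004 0.07 0 0 0" --pt "-0.3 -0.0336 -0.004 0.07 0 0 0" --pt "-0.3 -0.0336 -0.004 0.07 0 0 0"

```text
time_s: 36.13
tcp_pos: [0.4644, 0.0503, 0.0753]
ee_rot: [[-0.997, 0.079, 0.001], [0.079, 0.997, -0.001], [-0.001, -0.0, -1.0]]
wrist_force: [-0.7, -0.4, -0.8]
gripper_width: 0.65
```

Run:
```python
from h import *
s=capture("side");t=capture("top")
im=np.clip(s["frame"][160:220,300:380].astype(float)*2.2,0,255).astype(np.uint8)[:,:,::-1]
cv2.imwrite("pics/s28.png",cv2.resize(im,None,fx=9,fy=9,interpolation=cv2.INTER_CUBIC))
print(sense()["joints"],sense()["tcp_pos"],delta((.4623,.0487,.0195),-4.2))
```

```text
[  26.2225   16.8311  -32.4928    0.0734  -40.6625 -120.7949] [0.4643 0.0503 0.0751] [ 0.0019 -0.0017  0.0556 -0.0006  0.0006 -0.0055]
```

View pics/s28.png

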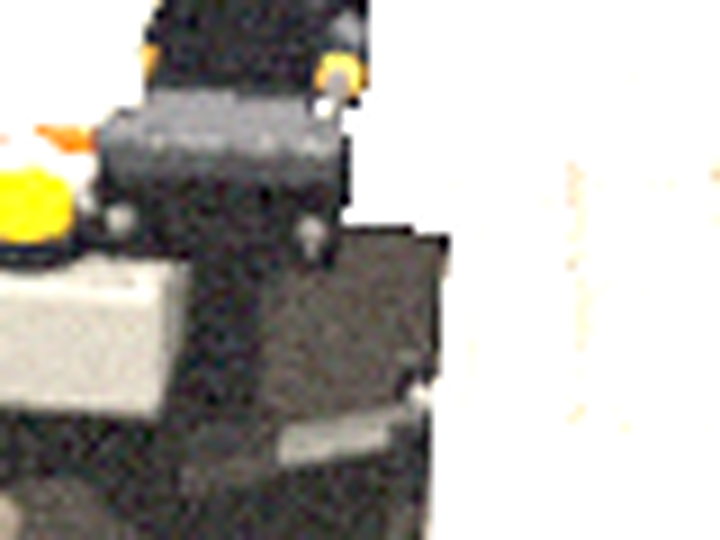

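Emit:
jog_arm --pt "-0.3 0.001 -0.002 0.01 0 0 0" --pt "-0.3 0.001 -0.002 0.02 0 0 0" --pt "-0.3 0.001 -0.002 0.03 0 0 0" --pt "-0.3 0.001 -0.002 0.04 0 0 0" --pt "-0.3 0.001 -0.002 0.05 0 0 0" --pt "-0.3 0.001 -0.002 0.0555 0 0 0" --pt "-0.3 0.001 -0.002 0.0555 0 0 0" --pt "-0.3 0.001 -0.002 0.0555 0 0 0" --pt "-0.3 0.001 -0.002 0.0555 0 0 0" --pt "-0.3 0.001 -0.002 0.0555 0 0 0"

```text
time_s: 37.07
tcp_pos: [0.4633, 0.0483, 0.0196]
ee_rot: [[-0.997, 0.079, 0.001], [0.079, 0.997, -0.001], [-0.001, -0.001, -1.0]]
wrist_force: [-0.7, -0.1, 0.0]
gripper_width: 0.649
```

Emit:
jog_arm --pt "-0.1 0 0 0 0 0 0" --pt "0 0 0 0 0 0 0" --pt "0.1 0 0 0 0 0 0" --pt "0.15 0 0 0 0 0 0" --pt "0.2 0 0 0 0 0 0" --pt "0.2 0 0 0 0 0 0" --pt "0.2 0 0 0 0 0 0" --pt "0.2 0 0 0 0 0 0" --pt "0.2 0 0 0 0 0 0" --pt "0.2 0 0 0 0 0 0"

```text
time_s: 37.9
tcp_pos: [0.4624, 0.0449, 0.0191]
ee_rot: [[-0.997, 0.078, -0.003], [0.078, 0.997, -0.006], [0.003, -0.006, -1.0]]
wrist_force: [5.5, -16.8, 0.7]
gripper_width: 0.41
```

Emit:
jog_arm --pt "0.2 0 -0.001 0 0 0 0" --pt "0.2 0 -0.002 0 0 0 0" --pt "0.2 0 -0.003 0 0 0 0" --pt "0.2 0 -0.0035 0 0 0 0" --pt "0.3 0 -0.0035 0 0 0 0" --pt "0.5 0 -0.0035 0 0 0 0" --pt "0.5 0 -0.0035 0 0 0 0" --pt "0.5 0 -0.0035 0 0 0 0" --pt "0.5 0 -0.0035 0 0 0 0" --pt "0.5 0 -0.0035 0 0 0 0"

```text
time_s: 38.73
tcp_pos: [0.4625, 0.0446, 0.019]
ee_rot: [[-0.997, 0.078, -0.001], [0.078, 0.997, -0.001], [0.001, -0.002, -1.0]]
wrist_force: [-0.2, -2.1, 4.0]
gripper_width: 0.409
```

Run:
```python
from h import *
P=np.array([.5225,.055]); 
st=sense();print(st["tcp_pos"],st["wrist_force"],st["moment"],st["gripper_width"])
# arc offsets of grasp point (forward x, up z), from p=.55 to 0
for p in np.arange(.55,-.01,-.05):
    a=.28-p; print(round(p,2), np.round(1000*.061*np.array([np.cos(-.27)-np.cos(a), np.sin(a)-np.sin(-.27)]),1))
```

```text
[0.4625 0.0446 0.019 ] [-0.1815 -2.1051  4.01  ] [-1.0928  0.0881  0.2925] 0.40917177454487197
0.55 [0. 0.]
0.5 [-0.7  3. ]
0.45 [-1.3  6. ]
0.4 [-1.8  9. ]
0.35 [-2.1 12. ]
0.3 [-2.2 15.1]
0.25 [-2.2 18.1]
0.2 [-2.  21.1]
0.15 [-1.7 24.2]
0.1 [-1.2 27.2]
0.05 [-0.6 30.2]
-0.0 [ 0.2 33.1]
```

Emit:
jog_arm --pt "0.6 0.0002 0 -0.001 0 0 0" --pt "0.6 0.0005 0 -0.002 0 0 0" --pt "0.6 0.0007 0 -0.003 0 0 0" --pt "0.6 0.0009 0 -0.004 0 0 0" --pt "0.6 0.0011 0 -0.005 0 0 0" --pt "0.6 0.0013 0 -0.006 0 0 0" --pt "0.6 0.0015 0 -0.007 0 0 0" --pt "0.6 0.0016 0 -0.008 0 0 0" --pt "0.6 0.0018 0 -0.009 0 0 0" --pt "0.6 0.0019 0 -0.01 0 0 0"

```text
time_s: 39.57
tcp_pos: [0.4604, 0.0447, 0.0285]
ee_rot: [[-0.997, 0.08, -0.001], [0.08, 0.997, -0.001], [0.001, -0.001, -1.0]]
wrist_force: [4.1, -3.1, -7.0]
gripper_width: 0.406
```

Run:
```python
from h import *
s=capture("side");crop(s,"s29",290,120,430,225,5)
st=sense();print(st["tcp_pos"],st["wrist_force"],st["moment"],st["gripper_width"])
```

```text
[0.4603 0.0447 0.0287] [ 2.8538 -3.3691 -6.4634] [-0.9334 -0.5647 -0.0279] 0.40728239743245964
```

View pics/s29.png

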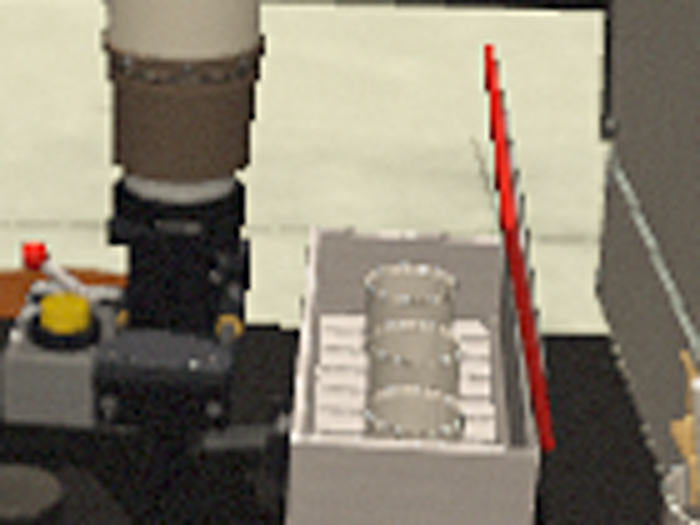

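Lid is following. Continue along the arc.

Emit:
jog_arm --pt "0.6 0.0001 0 -0.001 0 0 0" --pt "0.6 0.0002 0 -0.002 0 0 0" --pt "0.6 0.0002 0 -0.003 0 0 0" --pt "0.6 0.0003 0 -0.004 0 0 0" --pt "0.6 0.0003 0 -0.005 0 0 0" --pt "0.6 0.0003 0 -0.006 0 0 0" --pt "0.6 0.0003 0 -0.007 0 0 0" --pt "0.6 0.0003 0 -0.008 0 0 0" --pt "0.6 0.0002 0 -0.009 0 0 0" --pt "0.6 0.0002 0 -0.01 0 0 0"

```text
time_s: 40.45
tcp_pos: [0.4598, 0.0447, 0.0388]
ee_rot: [[-0.997, 0.079, -0.002], [0.079, 0.997, -0.002], [0.002, -0.002, -1.0]]
wrist_force: [-0.7, -1.3, -7.7]
gripper_width: 0.409
```

Run:
```python
from h import *
s=capture("side");crop(s,"s30",290,120,430,225,5)
st=sense();print(st["tcp_pos"],st["wrist_force"],st["moment"],st["gripper_width"])
```

```text
[0.4598 0.0447 0.039 ] [-0.7203 -1.6586 -5.9242] [-0.411   0.5187  0.0439] 0.41246988000842905
```

View pics/s30.png

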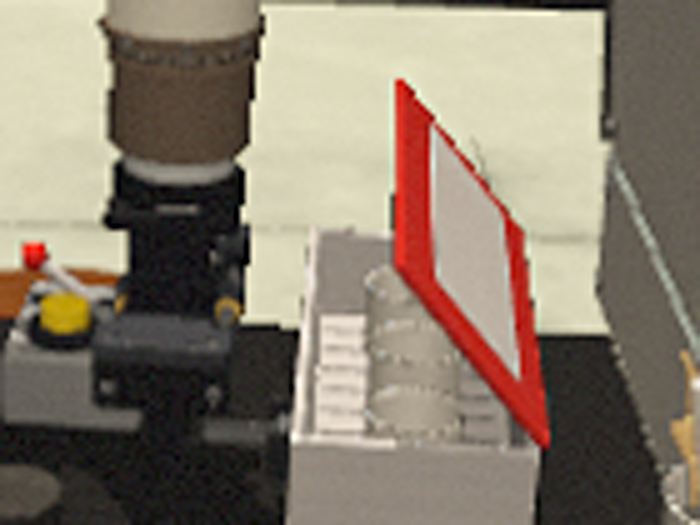

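Emit:
jog_arm --pt "0.6 -0.0001 0 -0.0007 0 0 0" --pt "0.6 -0.0001 0 -0.0014 0 0 0" --pt "0.6 -0.0002 0 -0.0021 0 0 0" --pt "0.6 -0.0003 0 -0.0028 0 0 0" --pt "0.6 -0.0003 0 -0.0035 0 0 0" --pt "0.6 -0.0004 0 -0.0042 0 0 0" --pt "0.6 -0.0005 0 -0.0049 0 0 0" --pt "0.6 -0.0006 0 -0.0056 0 0 0" --pt "0.6 -0.0007 0 -0.0063 0 0 0" --pt "0.6 -0.0008 0 -0.007 0 0 0"

```text
time_s: 41.33
tcp_pos: [0.4606, 0.0446, 0.0458]
ee_rot: [[-0.997, 0.079, -0.002], [0.079, 0.997, -0.002], [0.002, -0.002, -1.0]]
wrist_force: [-4.6, 0.5, -6.3]
gripper_width: 0.409
```

Emit:
jog_arm --pt "0.6 -0.0001 0 -0.0003 0 0 0" --pt "0.6 -0.0002 0 -0.0006 0 0 0" --pt "0.6 -0.0002 0 -0.0009 0 0 0" --pt "0.6 -0.0003 0 -0.0012 0 0 0" --pt "0.6 -0.0003 0 -0.0015 0 0 0" --pt "0.6 -0.0004 0 -0.0018 0 0 0" --pt "0.6 -0.0005 0 -0.0021 0 0 0" --pt "0.6 -0.0006 0 -0.0024 0 0 0" --pt "0.6 -0.0006 0 -0.0027 0 0 0" --pt "0.6 -0.0007 0 -0.003 0 0 0"

```text
time_s: 42.17
tcp_pos: [0.4613, 0.0445, 0.0488]
ee_rot: [[-0.997, 0.079, -0.002], [0.079, 0.997, -0.002], [0.002, -0.002, -1.0]]
wrist_force: [-4.9, 1.0, -4.5]
gripper_width: 0.411
```

Run:
```python
from h import *
s=capture("side");crop(s,"s31",290,130,430,235,5)
st=sense();print(st["tcp_pos"],st["wrist_force"],st["moment"],st["gripper_width"])
```

```text
[0.4613 0.0445 0.0488] [-6.2706  1.0496 -4.9457] [0.1211 1.8164 0.0116] 0.40814540012526856
```

View pics/s31.png

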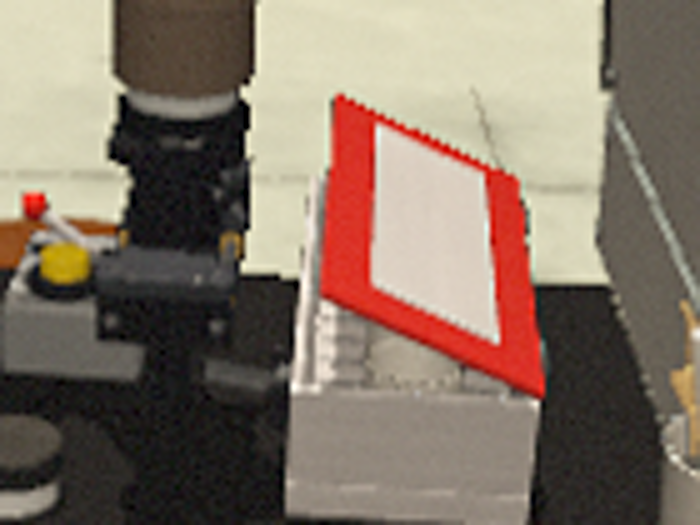

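Emit:
jog_arm --pt "0.6 0.0001 0 -0.0004 0 0 0" --pt "0.6 0.0001 0 -0.0008 0 0 0" --pt "0.6 0.0001 0 -0.0012 0 0 0" --pt "0.6 0.0001 0 -0.0016 0 0 0" --pt "0.6 0.0001 0 -0.002 0 0 0" --pt "0.6 0 0 -0.0024 0 0 0" --pt "0.6 0 0 -0.0028 0 0 0" --pt "0.6 0 0 -0.0032 0 0 0" --pt "0.6 -0.0001 0 -0.0036 0 0 0" --pt "0.6 -0.0002 0 -0.004 0 0 0"

```text
time_s: 43.05
tcp_pos: [0.4623, 0.0446, 0.053]
ee_rot: [[-0.997, 0.079, -0.0], [0.079, 0.997, -0.001], [0.0, -0.001, -1.0]]
wrist_force: [-3.2, -3.5, -6.4]
gripper_width: 0.408
```

Run:
```python
from h import *
s=capture("side");crop(s,"s32",290,130,430,235,5)
st=sense();print(st["tcp_pos"],st["wrist_force"],st["moment"],st["gripper_width"])
```

```text
[0.4624 0.0446 0.0531] [-3.5732 -3.3345 -5.7935] [-0.9749  1.2036  0.0129] 0.411213866475834
```

View pics/s32.png

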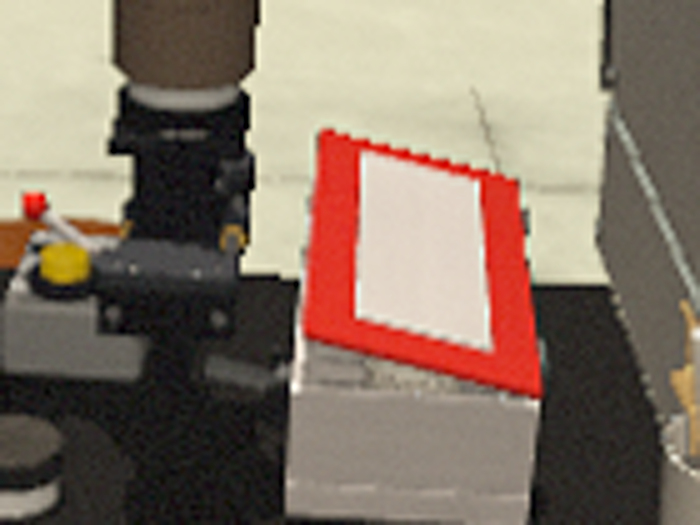

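Emit:
jog_arm --pt "0.6 0 0 -0.0003 0 0 0" --pt "0.6 0 0 -0.0006 0 0 0" --pt "0.6 0 0 -0.0009 0 0 0" --pt "0.6 0 0 -0.0012 0 0 0" --pt "0.6 -0.0001 0 -0.0015 0 0 0" --pt "0.6 -0.0001 0 -0.0018 0 0 0" --pt "0.6 -0.0001 0 -0.0021 0 0 0" --pt "0.6 -0.0002 0 -0.0024 0 0 0" --pt "0.6 -0.0002 0 -0.0027 0 0 0" --pt "0.6 -0.0003 0 -0.003 0 0 0"

```text
time_s: 43.93
tcp_pos: [0.4631, 0.0446, 0.0561]
ee_rot: [[-0.997, 0.078, 0.0], [0.078, 0.997, -0.001], [-0.001, -0.001, -1.0]]
wrist_force: [-0.5, -5.4, -6.5]
gripper_width: 0.408
```

Run:
```python
from h import *
s=capture("side");crop(s,"s33",290,130,430,235,5)
st=sense();print(st["tcp_pos"],st["wrist_force"],st["moment"],st["gripper_width"])
```

```text
[0.4632 0.0446 0.0562] [-1.1782 -4.8667 -6.746 ] [-1.5683  0.6559  0.0646] 0.4038147650618293
```

View pics/s33.png

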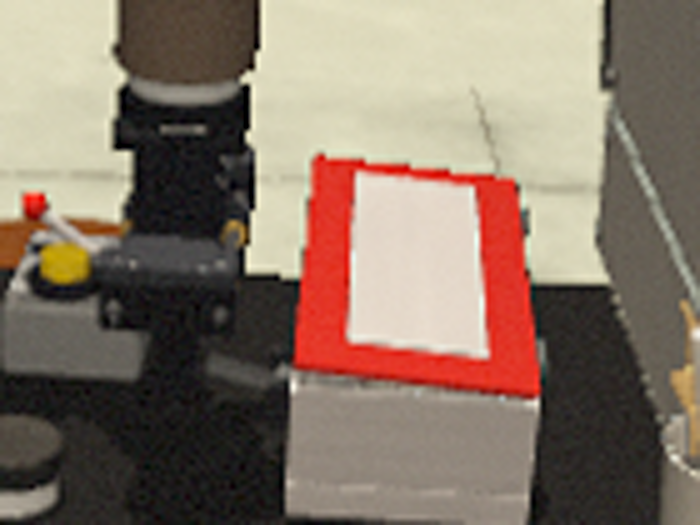

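Emit:
jog_arm --pt "0.6 0 0 -0.0002 0 0 0" --pt "0.6 0 0 -0.0004 0 0 0" --pt "0.6 0 0 -0.0006 0 0 0" --pt "0.6 0 0 -0.0008 0 0 0" --pt "0.6 0 0 -0.001 0 0 0" --pt "0.6 -0.0001 0 -0.0012 0 0 0" --pt "0.6 -0.0001 0 -0.0014 0 0 0" --pt "0.6 -0.0001 0 -0.0016 0 0 0" --pt "0.6 -0.0002 0 -0.0018 0 0 0" --pt "0.6 -0.0002 0 -0.002 0 0 0"

```text
time_s: 44.82
tcp_pos: [0.4636, 0.0445, 0.0577]
ee_rot: [[-0.997, 0.079, 0.001], [0.079, 0.997, -0.001], [-0.001, -0.001, -1.0]]
wrist_force: [0.4, -5.7, -11.9]
gripper_width: 0.411
```

Run:
```python
from h import *
s=capture("side");crop(s,"s34",290,130,430,235,5)
st=sense();print(st["tcp_pos"],st["wrist_force"],st["moment"],st["gripper_width"])
```

```text
[0.4635 0.0445 0.0577] [  0.2213  -5.427  -11.0453] [-1.7113  0.008   0.0228] 0.40741082601540646
```

View pics/s34.png

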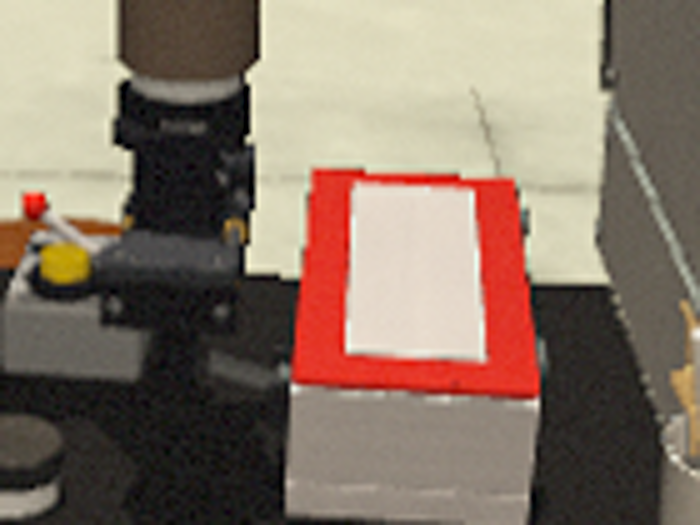

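Emit:
jog_arm --pt "0.6 0 0 -0.0002 0 0 0" --pt "0.6 0 0 -0.0004 0 0 0" --pt "0.6 0 0 -0.0006 0 0 0" --pt "0.6 0 0 -0.0008 0 0 0" --pt "0.6 0 0 -0.001 0 0 0" --pt "0.6 0 0 -0.001 0 0 0" --pt "0.6 0 0 -0.001 0 0 0" --pt "0.6 0 0 -0.001 0 0 0" --pt "0.6 0 0 -0.001 0 0 0" --pt "0.6 0 0 -0.001 0 0 0"

```text
time_s: 45.7
tcp_pos: [0.4635, 0.0445, 0.0578]
ee_rot: [[-0.997, 0.079, 0.001], [0.079, 0.997, -0.001], [-0.001, -0.001, -1.0]]
wrist_force: [3.4, -6.0, -17.6]
gripper_width: 0.409
```

Run:
```python
from h import *
s=capture("side");st=sense();print(st["tcp_pos"],st["wrist_force"])
a=cv2.imread("pics/side0.png").astype(int);b=s["frame"][:,:,::-1].astype(int)
m=lambda i:((i[:,:,2]>140)&(i[:,:,1]<60))[155:240,340:410]
A,B=m(a),m(b);print(A.sum(),B.sum(),(A^B).sum())
ys,xs=np.nonzero(A);print(xs.min(),xs.max(),ys.min(),ys.max());ys,xs=np.nonzero(B);print(xs.min(),xs.max(),ys.min(),ys.max())
```

```text
[0.4636 0.0446 0.0578] [  2.9157  -6.2988 -18.2523]
965 959 26
8 57 9 54
8 57 9 54
```

Emit:
jog_arm --pt "0.1 0 0 0 0 0 0" --pt "-0.1 0 0 0 0 0 0" --pt "-0.3 0 0 0 0 0 0" --pt "-0.3 0 0 0 0 0 0" --pt "-0.3 0 0 0 0 0 0" --pt "-0.3 0 0 0 0 0 0" --pt "-0.3 0 0 -0.005 0 0 0" --pt "-0.3 0 0 -0.015 0 0 0" --pt "-0.3 0 0 -0.03 0 0 0" --pt "-0.3 0 0 -0.05 0 0 0"

```text
time_s: 46.58
tcp_pos: [0.462, 0.0445, 0.109]
ee_rot: [[-0.997, 0.079, -0.003], [0.079, 0.997, -0.002], [0.003, -0.002, -1.0]]
wrist_force: [1.8, 0.5, -0.7]
gripper_width: 0.649
```

Emit:
jog_arm --pt "-0.2 0 0 -0.03 0 0 0" --pt "-0.1 0 0 -0.05 0 0 0" --pt "0 0 0 -0.07 0 0 0" --pt "0 0 0 -0.07 0 0 0" --pt "0 0 0 -0.07 0 0 0" --pt "0 0 0 -0.07 0 0 0" --pt "0 0 0 -0.07 0 0 0" --pt "0 0 0 -0.07 0 0 0" --pt "0 0 0 -0.07 0 0 0" --pt "0 0 0 -0.07 0 0 0"

```text
time_s: 47.42
tcp_pos: [0.4625, 0.0447, 0.1783]
ee_rot: [[-0.997, 0.079, -0.002], [0.079, 0.997, -0.002], [0.002, -0.002, -1.0]]
wrist_force: [0.2, 0.3, -0.6]
gripper_width: 0.501
```

Run:
```python
from h import *
s=capture("side");t=capture("top");st=sense();print(st["tcp_pos"],st["wrist_force"],st["gripper_width"])
a=cv2.imread("pics/side0.png").astype(int);b=s["frame"][:,:,::-1].astype(int)
m=lambda i:((i[:,:,2]>140)&(i[:,:,1]<60))[155:240,340:410]
A,B=m(a),m(b);print(A.sum(),B.sum(),(A^B).sum())
crop(s,"s35",250,140,410,260,5);crop(t,"t35",200,190,300,265,8)
ks=blob(s,(0,150,80),(8,255,255),(280,155,315,190))[0];kt=blob(t,(0,150,80),(8,255,255),(225,225,250,255))[0]
print(ks,kt)
```

```text
[0.4627 0.0448 0.1786] [-0.1357  0.6668 -0.174 ] 0.496633865571661
965 956 27
[(array([296.39, 170.78]), array([295, 169,   4,   5,  18], dtype=int32))] [(array([236.14, 244.62]), array([234, 242,   5,   7,  29], dtype=int32))]
```

View pics/s35.png

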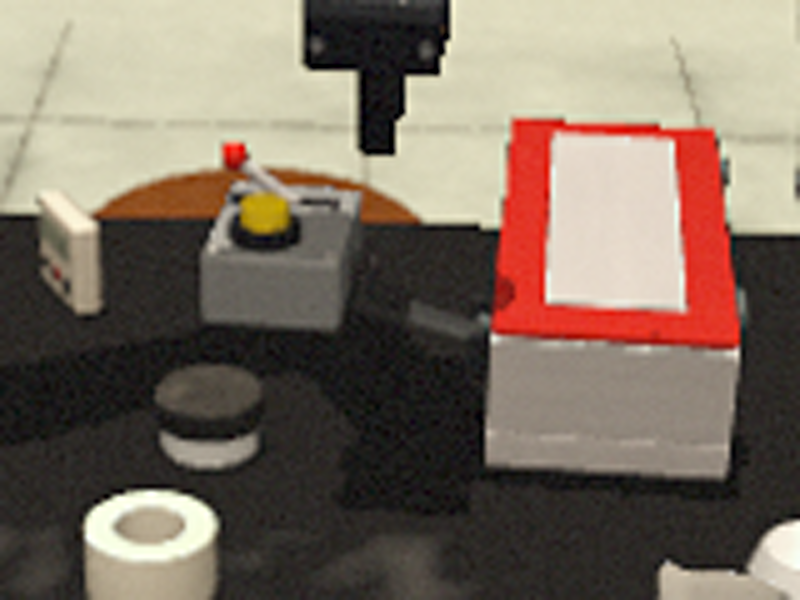

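View pics/t35.png

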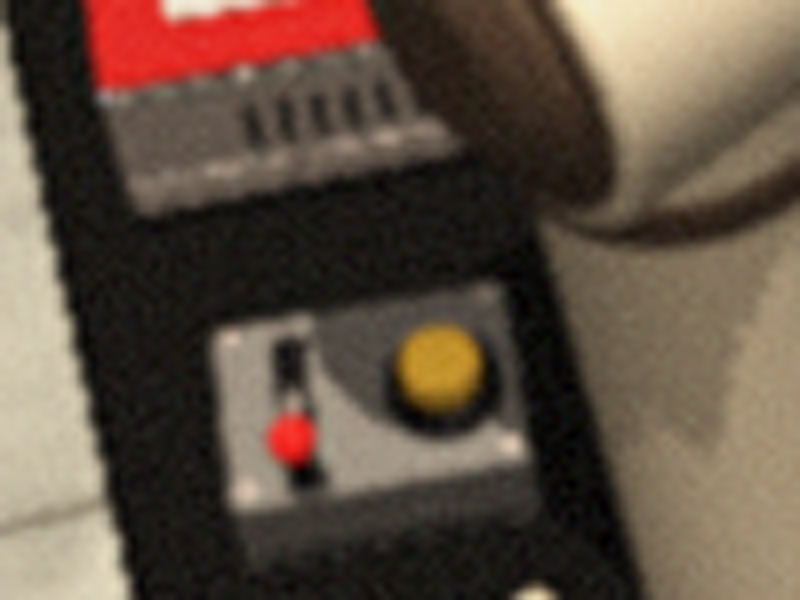

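Run:
```python
from h import *
s=capture("side");t=capture("top")
k,r=tri(s,(296.39,170.78),t,(236.14,244.62));print("dropped",k,r)
k2,r2=tri(s,(314.75,165.75),t,(232.9,224.64));print("up",k2,r2)
ks=(300+0,0)
for u,v in (((292+.5)/8-.5+200,(440+.5)/8-.5+190),): print(onz(t,u,v,.081))
d=(k2-k)[:2];print("dir",np.degrees(np.arctan2(d[1],d[0])),np.linalg.norm(d),"expect",.062*(np.sin(.2)+np.sin(.9)))
print(sense()["joints"])
```

```text
dropped [0.3649 0.2436 0.0804] 0.0024012877612624092
up [0.426  0.2376 0.1025] 0.0032714569357590374
[0.3662 0.2441 0.081 ]
dir -5.615888804785744 0.061389505572560184 expect 0.06088376690619777
[  25.6683    8.741   -24.9277    0.0555  -56.4244 -120.2181]
```

Run:
```python
from h import *
t=capture("top");print(onz(t,262,273,.04))
print(delta((.365,.2436,.13),-5.6))
```

```text
[0.2668 0.1902 0.04  ]
[ 0.1131  0.1905  0.0487 -0.0014 -0.0008  0.0189]
```

Emit:
jog_arm --pt "0 0.02 0.033 0 0 0 0.019" --pt "0 0.04 0.066 0 0 0 0.019" --pt "0 0.06 0.1 0 0 0 0.019" --pt "0 0.08 0.133 0 0 0 0.019" --pt "0 0.1 0.166 0 0 0 0.019" --pt "0 0.113 0.19 0.02 0 0 0.019" --pt "0 0.113 0.19 0.04 0 0 0.019" --pt "0 0.113 0.19 0.049 0 0 0.019" --pt "0 0.113 0.19 0.049 0 0 0.019" --pt "0 0.113 0.19 0.049 0 0 0.019"

```text
time_s: 48.5
tcp_pos: [0.3653, 0.2425, 0.1298]
ee_rot: [[-0.995, 0.098, -0.001], [0.098, 0.995, -0.002], [0.001, -0.002, -1.0]]
wrist_force: [0.1, -0.1, 0.6]
gripper_width: 0.499
```

Run:
```python
from h import *
for i in range(3): s=capture("side")
t=capture("top");crop(s,"s36",250,130,350,205,7);crop(t,"t36",200,190,300,265,7)
print(sense()["joints"],sense()["tcp_pos"],delta((.365,.2436,.0615),-5.6))
p=sense()["tcp_pos"];print(proj(s,p),proj(t,p))
```

```text
[  54.9461    9.5585  -32.1247    0.0267  -48.2772 -150.6411] [0.3659 0.243  0.1307] [ 0.001   0.0004  0.0692  0.0004  0.0006 -0.0013]
[296.8687 156.4038] [233.9688 235.4458]
```

View pics/s36.png

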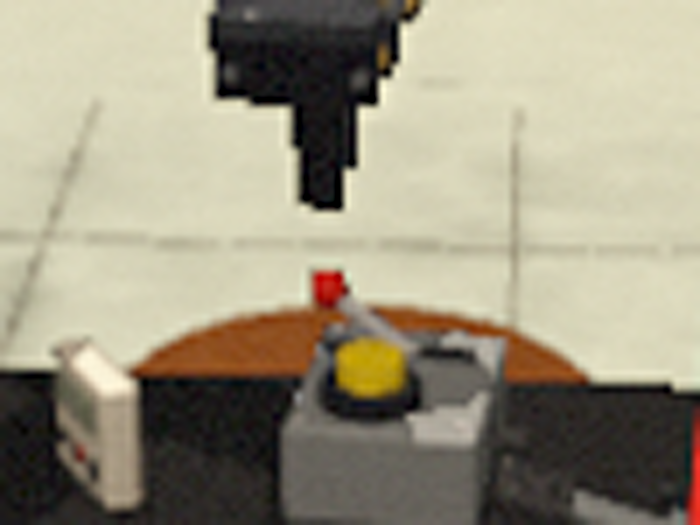

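View pics/t36.png

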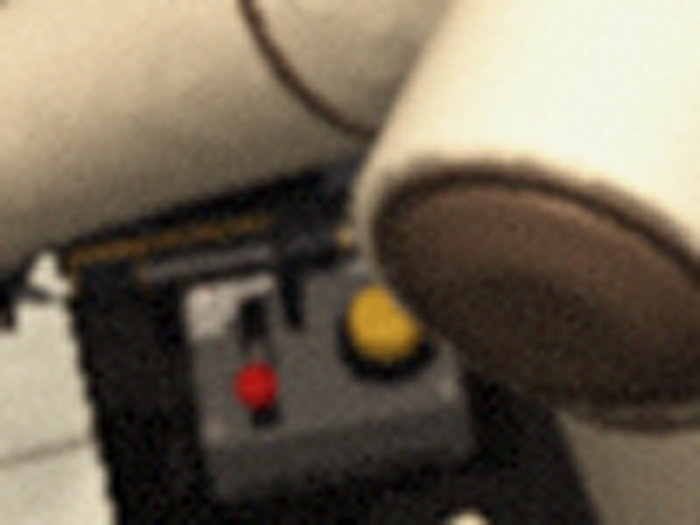

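Emit:
jog_arm --pt "0 0.001 0.0005 0.01 0 0 0" --pt "0 0.001 0.0005 0.02 0 0 0" --pt "0 0.001 0.0005 0.03 0 0 0" --pt "0 0.001 0.0005 0.04 0 0 0" --pt "0 0.001 0.0005 0.05 0 0 0" --pt "0 0.001 0.0005 0.06 0 0 0" --pt "0 0.001 0.0005 0.067 0 0 0" --pt "0 0.001 0.0005 0.069 0 0 0" --pt "0 0.001 0.0005 0.069 0 0 0" --pt "0 0.001 0.0005 0.069 0 0 0"

```text
time_s: 49.53
tcp_pos: [0.3645, 0.2438, 0.0612]
ee_rot: [[-0.995, 0.098, -0.0], [0.098, 0.995, -0.001], [-0.0, -0.001, -1.0]]
wrist_force: [-0.2, 0.1, -0.5]
gripper_width: 0.503
```

Run:
```python
from h import *
s=capture("side")
t=capture("top");crop(s,"s37",250,130,350,205,7);crop(t,"t37",200,190,300,265,7)
print(sense()["tcp_pos"],sense()["wrist_force"],delta((.365,.2436,.0615),-5.6))
```

```text
[0.3644 0.244  0.0614] [-0.1451  0.5084  0.6133] [-0.0006 -0.0003 -0.0001 -0.0001  0.0002 -0.0001]
```

View pics/s37.png

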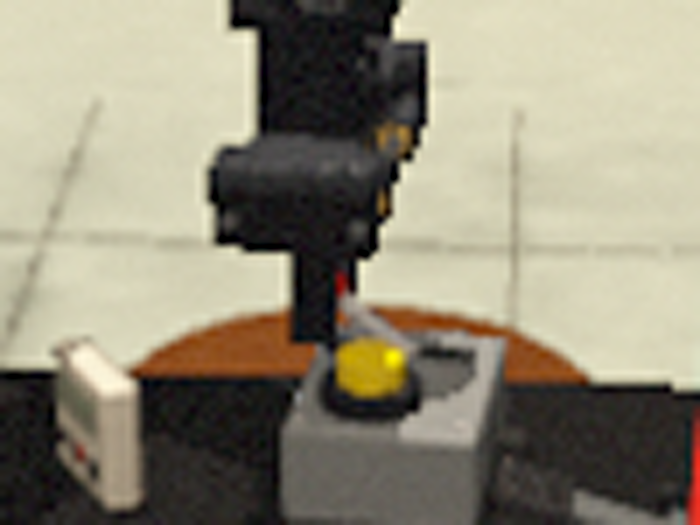

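View pics/t37.png

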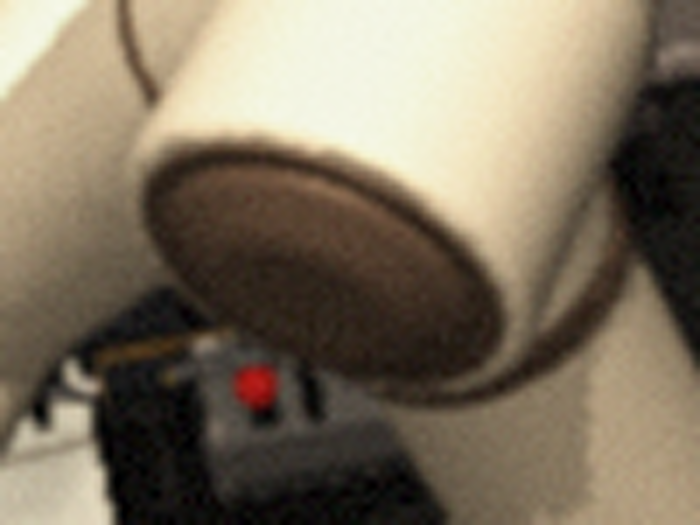

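Emit:
jog_arm --pt "0 -0.001 0 0 0 0 0" --pt "0 -0.002 0 0 0 0 0" --pt "0.1 -0.002 0 0 0 0 0" --pt "0.2 -0.002 0 0 0 0 0" --pt "0.3 -0.002 0 0 0 0 0" --pt "0.4 -0.002 0 0 0 0 0" --pt "0.5 -0.002 0 0 0 0 0" --pt "0.6 -0.002 0 0 0 0 0" --pt "0.7 -0.002 0 0 0 0 0" --pt "0.7 -0.002 0 0 0 0 0"

```text
time_s: 50.47
tcp_pos: [0.3654, 0.2409, 0.0605]
ee_rot: [[-0.995, 0.097, -0.003], [0.097, 0.995, -0.006], [0.002, -0.007, -1.0]]
wrist_force: [3.7, -5.5, 2.3]
gripper_width: 0.204
```

Run:
```python
from h import *
s=sense();print(s["tcp_pos"],s["wrist_force"],s["gripper_width"])
for a in np.linspace(.9,-.17,20): print(round(a,2),np.round(1000*.062*np.array([np.sin(.9)-np.sin(a),np.cos(a)-np.cos(.9)]),1))
```

```text
[0.3654 0.2409 0.0605] [ 3.7335 -5.4655  2.3247] 0.20368880285153185
0.9 [0. 0.]
0.84 [2.2 2.7]
0.79 [4.6 5.2]
0.73 [7.2 7.6]
0.67 [9.8 9.9]
0.62 [12.6 12. ]
0.56 [15.5 13.9]
0.51 [18.5 15.7]
0.45 [21.6 17.3]
0.39 [24.8 18.7]
0.34 [28.1 20. ]
0.28 [31.4 21. ]
0.22 [34.8 21.9]
0.17 [38.2 22.6]
0.11 [41.7 23.1]
0.06 [45.1 23.4]
-0.0 [48.6 23.5]
-0.06 [52.1 23.4]
-0.11 [55.6 23.1]
-0.17 [59.1 22.6]
```

Emit:
jog_arm --pt "0.8 0 -0.001 0 0 0 0" --pt "0.8 0 -0.002 0 0 0 0" --pt "0.8 -0.0022 -0.002 -0.0027 0 0 0" --pt "0.8 -0.0046 -0.002 -0.0052 0 0 0" --pt "0.8 -0.0072 -0.002 -0.0076 0 0 0" --pt "0.8 -0.0098 -0.002 -0.0099 0 0 0" --pt "0.8 -0.0126 -0.002 -0.012 0 0 0" --pt "0.8 -0.0155 -0.002 -0.0139 0 0 0" --pt "0.8 -0.0185 -0.002 -0.0157 0 0 0" --pt "0.8 -0.0185 -0.002 -0.0157 0 0 0"

```text
time_s: 51.3
tcp_pos: [0.3843, 0.2388, 0.0763]
ee_rot: [[-0.995, 0.099, -0.002], [0.099, 0.995, -0.003], [0.002, -0.003, -1.0]]
wrist_force: [0.4, -4.6, -3.3]
gripper_width: 0.201
```

Run:
```python
from h import *
s=capture("side")
t=capture("top");crop(s,"s38",250,130,350,205,7);crop(t,"t38",200,190,300,265,7)
s=sense();print(s["tcp_pos"],s["wrist_force"],s["gripper_width"])
```

```text
[0.384  0.2388 0.0762] [ 0.5408 -4.3359 -4.6003] 0.20631345136411883
```

View pics/s38.png

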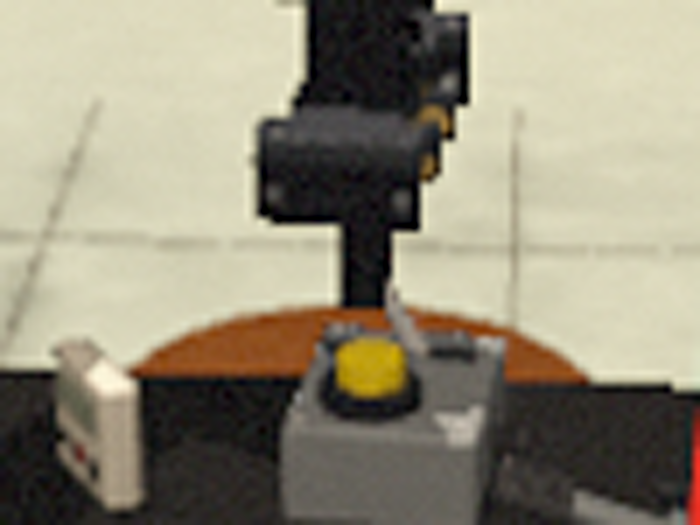

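View pics/t38.png

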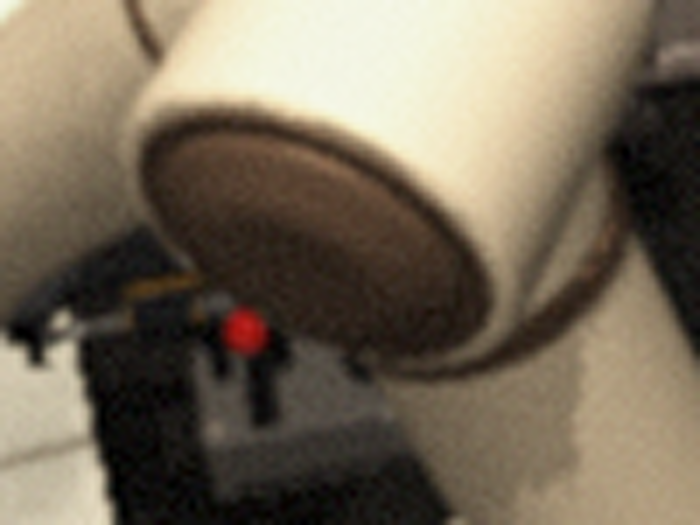

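Emit:
jog_arm --pt "0.8 -0.0031 -0.001 -0.0016 0 0 0" --pt "0.8 -0.0063 -0.001 -0.003 0 0 0" --pt "0.8 -0.0096 -0.001 -0.0043 0 0 0" --pt "0.8 -0.0129 -0.001 -0.0053 0 0 0" --pt "0.8 -0.0163 -0.001 -0.0062 0 0 0" --pt "0.8 -0.0197 -0.001 -0.0069 0 0 0" --pt "0.8 -0.0232 -0.001 -0.0074 0 0 0" --pt "0.8 -0.0266 -0.001 -0.0077 0 0 0" --pt "0.8 -0.0301 -0.001 -0.0078 0 0 0" --pt "0.8 -0.0336 -0.001 -0.0077 0 0 0"

```text
time_s: 52.23
tcp_pos: [0.4176, 0.2351, 0.084]
ee_rot: [[-0.995, 0.098, -0.002], [0.098, 0.995, -0.002], [0.001, -0.002, -1.0]]
wrist_force: [-2.0, -1.2, -7.9]
gripper_width: 0.205
```

Emit:
jog_arm --pt "0.8 -0.002 0 0.0002 0 0 0" --pt "0.8 -0.004 0 0.0004 0 0 0" --pt "0.8 -0.004 0 0.0004 0 0 0" --pt "0.8 -0.004 0 0.0004 0 0 0" --pt "0.8 -0.004 0 0.0004 0 0 0" --pt "0.8 -0.004 0 0.0004 0 0 0" --pt "0.8 -0.004 0 0.0004 0 0 0" --pt "0.8 -0.004 0 0.0004 0 0 0" --pt "0.8 -0.004 0 0.0004 0 0 0" --pt "0.8 -0.004 0 0.0004 0 0 0"

```text
time_s: 53.07
tcp_pos: [0.4214, 0.2348, 0.0837]
ee_rot: [[-0.995, 0.098, -0.001], [0.098, 0.995, -0.002], [0.001, -0.002, -1.0]]
wrist_force: [-2.7, -2.8, -6.9]
gripper_width: 0.208
```

Run:
```python
from h import *
s=capture("side")
t=capture("top");crop(s,"s39",250,130,350,205,7);crop(t,"t39",200,190,300,265,7)
s=sense();print(s["tcp_pos"],s["wrist_force"],s["gripper_width"])
```

```text
[0.4214 0.2348 0.0837] [-2.9257 -3.0914 -6.8083] 0.20751278124763603
```

View pics/s39.png

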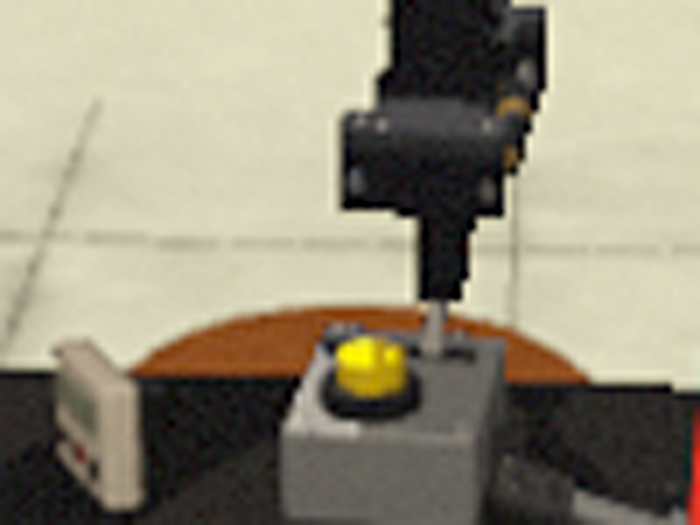

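View pics/t39.png

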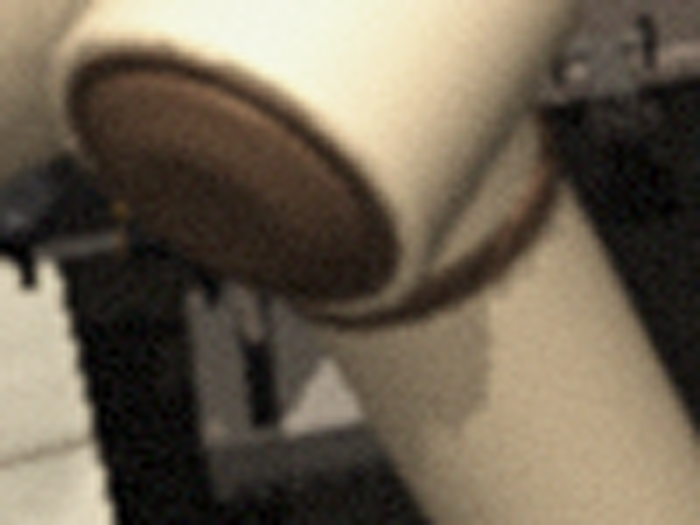

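Emit:
jog_arm --pt "0.8 -0.002 0 0.0003 0 0 0" --pt "0.8 -0.003 0 0.0004 0 0 0" --pt "0.5 -0.003 0 0.0004 0 0 0" --pt "0.2 -0.003 0 0.0004 0 0 0" --pt "0 -0.003 0 0.0004 0 0 0" --pt "0 -0.003 0 0.0004 0 0 0" --pt "0 -0.003 0 0.0004 0 0 0" --pt "0 -0.003 0 0.0004 0 0 0" --pt "0 -0.003 0 -0.01 0 0 0" --pt "0 -0.003 0 -0.025 0 0 0"

```text
time_s: 54.0
tcp_pos: [0.4243, 0.2346, 0.1083]
ee_rot: [[-0.995, 0.098, -0.002], [0.098, 0.995, -0.002], [0.002, -0.003, -1.0]]
wrist_force: [-0.3, 0.4, -0.6]
gripper_width: 0.497
```

Emit:
jog_arm --pt "0 0 0 -0.03 0 0 0" --pt "0 0 0 -0.06 0 0 0" --pt "0 0 0 -0.09 0 0 0" --pt "0 0 0 -0.12 0 0 0" --pt "0 0 0 -0.12 0 0 0" --pt "0 0 0 -0.12 0 0 0" --pt "0 0 0 -0.12 0 0 0" --pt "0 0 0 -0.12 0 0 0" --pt "0 0 0 -0.12 0 0 0" --pt "0 0 0 -0.12 0 0 0"

```text
time_s: 54.83
tcp_pos: [0.4244, 0.2346, 0.2277]
ee_rot: [[-0.995, 0.098, -0.002], [0.098, 0.995, -0.003], [0.002, -0.003, -1.0]]
wrist_force: [-0.7, 0.3, 0.2]
gripper_width: 0.497
```

Run:
```python
from h import *
s=capture("side");t=capture("top")
cv2.imwrite("pics/s40.png",s["frame"][:,:,::-1]);crop(t,"t40",190,130,390,280,4);crop(s,"s40c",250,130,410,250,5)
ks=blob(s,(0,150,80),(8,255,255),(280,155,330,190))[0];kt=blob(t,(0,150,80),(8,255,255),(220,215,250,255))[0]
print(ks,kt);st=sense();print(st["tcp_pos"],st["wrist_force"],st["gripper_width"])
a=cv2.imread("pics/side0.png").astype(int);b=s["frame"][:,:,::-1].astype(int)
m=lambda i:((i[:,:,2]>140)&(i[:,:,1]<60))[155:240,340:410]
A,B=m(a),m(b);print(A.sum(),B.sum(),(A^B).sum())
```

```text
[(array([314.75, 165.75]), array([313, 164,   5,   5,  20], dtype=int32)), (array([292., 183.]), array([292, 183,   1,   1,   1], dtype=int32)), (array([325., 184.]), array([325, 184,   1,   1,   1], dtype=int32))] [(array([232.88, 224.79]), array([230, 222,   7,   7,  34], dtype=int32))]
[0.4246 0.2347 0.2281] [-0.2018  0.4274  0.3945] 0.49890544009728094
965 957 22
```

View pics/s40.png

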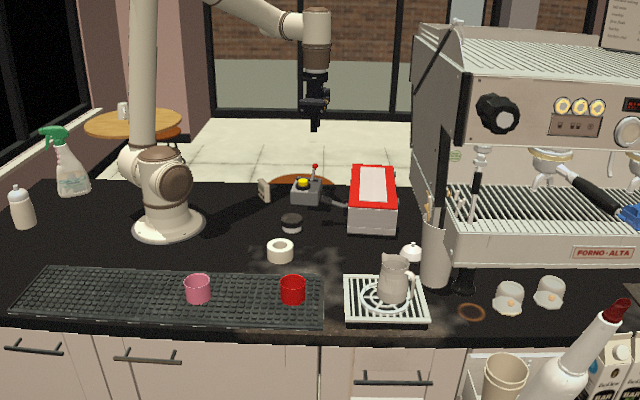

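View pics/s40c.png

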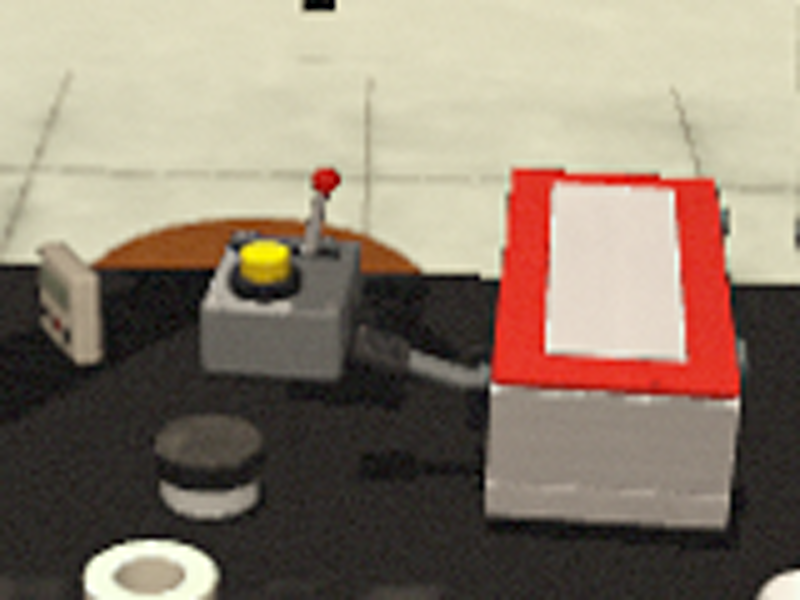

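View pics/t40.png

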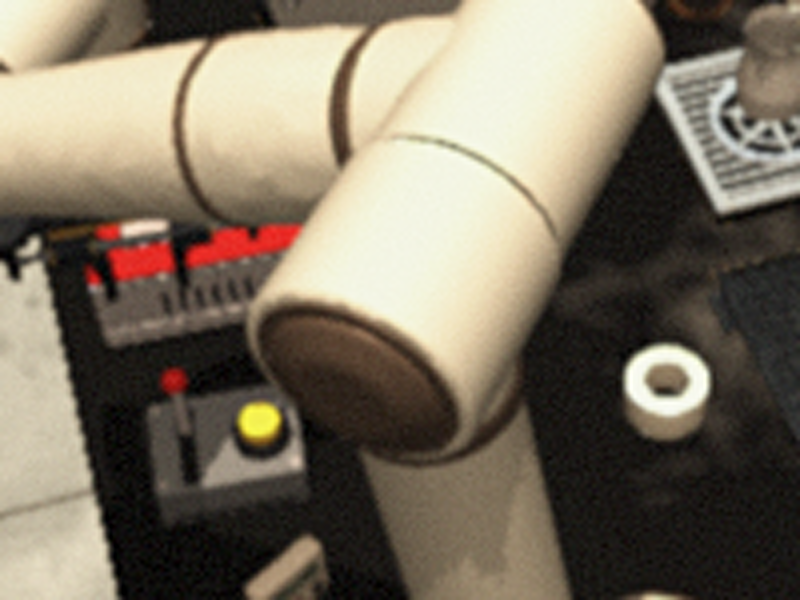

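```bash
python3 -c "
from station import *
print(finish_job())"
```

```text
the job is handed in; nothing more can be done
None
```

The job is done and handed in after about 55 s of robot time. It was carried out in the order asked:

1. I pressed the test button and the lever dropped.
2. I pushed the pedal down to its stop and the lid stood fully open.
3. I stood the three steel cups that were present upright in a row on the dryer floor. I lowered each until it touched or was within about a millimetre of the floor before letting go.
4. I raised the pedal slowly by its pad to the upper stop, and the lid eased shut.
5. I led the lever's knob back up its arc and let go; it rests in its up position.

**Last checks**
- The lever knob is on the same pixels as at the start (314.75, 165.75 in the side view).
- The lid's outline differs from the shut lid at the start by only 22 of about 960 pixels.
- The bell, sticker roll and leveller look to be where they were, judged by eye. The pink and red cups were not touched.
- The gripper is clear of everything, with about 0 N at the wrist.

**What went less smoothly**
- **Tilted grasp:** my first, tilted approach to the pedal ran into joint limits short of the pad, so I backed off and gripped it with the tool pointing straight down.
- **Camera reading:** my camera estimates were about 3–4 mm too far left (+y) at the pedal pad and lever knob. That caused a brief sideways pull of about 17 N at the pad and 5 N at the knob, which I corrected.
- **Pedal stop:** the push at the lower stop peaked at about 39 N, through the fingertips.
- **Cups under the lid:** with the lid shut I could not see the cups again. The last clear view, with the lid nearly closed, showed the near one still standing; all three were last seen standing a little earlier, with the lid about half shut.

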